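# Glue-up of a honing-wheel core in a toggle clamp

### The job

Build the honing-wheel core in the glue-up fixture: stack all the plywood discs lying on the bench flat on the round anvil, one on another and centred to within about 5 mm, and put the steel pressure cap on top, boss up. Then slip the steel extension bar all the way over the lever of the toggle clamp and use it, not your fingers, to throw the lever over past its dead point to the stop, so that the plunger stays clamped on the cap with the stack still centred. Finally take the bar off and stand it back in the hole of its wooden stand; do not shift the other things on the bench.

Things in the scene. Friction and masses are not known exactly. Their poses are not given: they have to be found in the camera images.
- anvil_top (a point): centre of the top face of the round steel anvil (72 mm across, top face 20 mm above the bench) of the fixture. All sizes in mm. x axis: level, from the clamp to the anvil; z up. Base plate 272 x 110 x 12, from 220 behind (-x) to 52 ahead of this point. Clamp bracket 38 wide, 84 high, 86 to 169 behind. When open, the arm stands upright 65 to 150 behind, up to 195 above the bench.
- lever_hinge (a point): the hinge pin of the clamp's lever, 160 mm behind the anvil's centre (along the anvil's -x) and 54 mm above the bench; turns with the lever: its z axis points along the lever to its tip, its y axis is the hinge axis (level; the lever swings in the anvil's x-z plane).
- lever_tip (a point): the end of the clamp's lever, 100 mm from the hinge pin; axes as for lever_hinge. The lever is a plain round steel stub, 14 mm in diameter (10 over the last 7) down to 40 from the pin, where a shoulder collar 24 in diameter begins. The extension bar slips over the stub until it sits on the shoulder.
- lever (a joint): lever angle, rad: 0 = open, leaning 0.50 from upright away from the anvil; grows as it is thrown over towards the anvil, upright at 0.50, dead point 0.97, stop 1.02. From about 0.6 (5 discs) or 0.75 (3) the stack pushes it back open, with up to 1.2 N m (3 discs) to 2.5 N m (5), i.e. 8 to 17 N at the bar 150 mm from the pin; past the dead point it snaps to the stop and stays.
- plunger: the clamp's spring plunger at the end of its arm, 100 mm from the arm's pivot; origin at the lowest point of its ball-nosed rubber foot (19 mm across), z along the plunger, away from the foot. With the clamp closed the foot presses down at the anvil's centre line with about 9 N (3 discs) to 20 N (5 discs); the spring takes up stacks of 3 to 5 discs with the cap.
- cap_mid (a point): centre (10 mm above its underside) of the steel pressure cap: a flange 60 mm in diameter and 8 thick with a round boss on it, 24 in diameter and 12 high (total 20); 0.22 kg. z up. It goes on top of the discs, boss up, and the plunger's foot presses on the boss.
- bar_mid (a point): centre of the extension bar: a steel tube 140 mm long, 26 in outer and 20 in inner diameter, open at both ends, 0.30 kg; z along the tube. At the start it stands upright in its stand, so the centre is 80 above the bench and the top 150. It can be gripped from above.
- bar_foot (a point): centre of the lower end of the bar (70 mm below bar_mid along its axis); z along the tube towards the other end.
- socket_floor (a point): centre of the floor of the hole in the bar's stand, 10 mm above the bench; z up. The stand is a wooden block 100 x 90 x 60 mm (fixed), with a round hole 32 in diameter and 50 deep, 15 off the block's middle along its x axis; the mouth is 60 above the bench.
- disc1_mid (a point): centre (half-way up) of a round plywood disc, 60 mm in diameter and 9 mm thick, 18 g, lying flat on the bench; z up. All discs are alike; 3 to 5 of them are there, absent ones read None.
- disc2_mid (a point): centre (half-way up) of a round plywood disc, 60 mm in diameter and 9 mm thick, 18 g, lying flat on the bench; z up. All discs are alike; 3 to 5 of them are there, absent ones read None.
- disc3_mid (a point): centre (half-way up) of a round plywood disc, 60 mm in diameter and 9 mm thick, 18 g, lying flat on the bench; z up. All discs are alike; 3 to 5 of them are there, absent ones read None.
- disc4_mid (a point): centre (half-way up) of a round plywood disc, 60 mm in diameter and 9 mm thick, 18 g, lying flat on the bench; z up. All discs are alike; 3 to 5 of them are there, absent ones read None.
- disc5_mid (a point): centre (half-way up) of a round plywood disc, 60 mm in diameter and 9 mm thick, 18 g, lying flat on the bench; z up. All discs are alike; 3 to 5 of them are there, absent ones read None.
- oilstone: bystander: an oilstone in its wooden base, 150 (along x) x 55 x 28 (mm); origin at its underside; leave it where it is.
- gouge: bystander: a carving gouge with a turned handle, about 255 long, lying along its x, origin near the middle (mm); origin at its underside; leave it where it is.
- dresser: bystander: a stone dressing stick, 85 (along x) x 22 x 22 (mm); origin at its underside; leave it where it is.
- spanner: bystander: a spanner, under 200 long, lying along its x, origin at the middle (mm); origin at its underside; leave it where it is.
- wheel: bystander: a spare grinding wheel, a ring of outer diameter 80, 20 thick, lying flat (mm); origin at its underside; leave it where it is.
Mind the look-alikes: they are no part of the job. Leave any black or blue look-alike of the part that bears cap_mid alone.

How it is judged:
By the outcome, as a careful person would: the job done as asked, in the order asked, and still so for the second after the job is handed in, with the robot touching nothing.
Of disc1, disc2, disc3, disc4, disc5 only 3 to 5 are there at a start; the rules pass over those that are not, and their reading is None.
At some moment in a run one of disc1, disc2, disc3, disc4, disc5 may be knocked a few centimetres aside while the robot is not near it.
It also fails if it takes over 210 s, if anything falls off the work surface, if the arm or the gripper's body presses on something with over 40 N, if the wrist force passes 120 N, or if a joint passes its speed limit or range.

### The arm

A 6-joint arm with a two-finger parallel gripper is mounted at the origin on the work surface. World frame = base frame: x ahead of the robot, y to its left, z up, the work surface at z = 0. Lengths are in m, angles in rad, forces in N, time in s.
With the tool pointing down it reaches from about 0.35 to 0.775 m from the base axis. Payload 7.3 kg.
Tool frame: the origin (TCP) lies midway between the tips of the shut fingers; the grasp point (between the pads) lies 19 mm behind it; z points along the fingers, y is the direction in which the jaws open and shut (so a half turn about z gives the same grasp; the last joint's range is limited). The gripper opens to 92 mm and grips with 3 to 60 N. Pads are 19 mm wide; open, the fingers measure 130 mm over their backs; the gripper's body (75 mm by 190 mm) begins 47 mm behind the grasp point.
Start: joints at [1, 0.342, 1.524, -0, 1.275, -0.146], TCP at [0.216, 0.478, 0.227] pointing down, gripper open.
Joint ranges: [-2.53, 2.53], [-0.77, 2.02], [0.04, 2.7], [-1, 4.14], [0.28, 2.66], [-3.11, 3.11]. Speed limits (rad/s): [2.57, 2.57, 3.14, 3.14, 3.14, 3.14].

### API

Orientations are given as a unit quaternion [x, y, z, w].
In Python, from rig import r gives the robot as it stands. The module is installed in compiled form; this text tells all that it offers.
- The arm moves only by the tool step_arm, never from a script. Its argument "steps" is a list of rows, each a list of 2 entries, a list of its own where there are three numbers: the shift along the tool's x, y, z in units of 25 mm (1.0 is 25 mm), then the turn, a rotation vector about the tool's x, y, z in units of 5 degrees (1.0 is 5 degrees). A call has 1 to 12 rows; each row shifts and turns the pose as measured when the row begins, along the tool's axes as they then stand; what a row does not reach is not made up. A row lasts 1/12 s, in which the tool goes at most 41.7 mm and 7.16 degrees, less where a joint would pass 70% of its speed; a pose out of reach is approached as far as the arm can. A call is refused whole if a number of a shift passes 1 or a number of a turn 1, either way. A call with a gripper value outside its range is refused whole. "gripper" is the closure in counts, from 0 (fully open) to 255 (shut), set as the call begins (left out, the last holds). The fingers move at their own pace and stop on an object; "newtons" is the grip in N (left out, the last holds). Time passes only in rows, so rows that do not move let the fingers close. It gives the time, the measured TCP pose, the force and the opening at its end, in the units of the state.
- r.get_state(): the state, without advancing time (a new reading comes with each control period).
- r.snapshot(name): name is "scene" or "top"; returns a dict with "img" (400x640x3 uint8, red, green, blue), "depth" (400x640 float32, m along the optical axis (not along the pixel's ray), 0 where there is no reading), "vertical_fov" (degrees; the focal length in pixels is half the picture's height over the tangent of half this angle, whatever the lens; pixels are square), "cx", "cy" (the principal point, pixels), "D" ([k1, k2, p1, p2, k3] as OpenCV has them; the pictures are not rectified), "R" (3x3) and "t" (3): a world point X has camera coordinates R X + t. Camera axes: x right, y down, z forward; pixel columns grow to the right and rows downward; lengths in m; the calibration is good to about 2 mm. A picture is of the moment at which its call begins.
- r.finish_job(): hands the job in, once; it reports no verdict.
The state is a dict: "t": time; "joint_positions": joint angles; "qvel": joint speeds; "joint_torque": joint torques, N m; "ee_pos": TCP position; "eef_rot": TCP orientation; "ft_force": force on the tool from outside, world axes, zero at the start; "ft_torque": the same for the moment, N m; "width": opening from 0.0 (shut) to 1.0 (fully open).
Only numpy, scipy, OpenCV 4.12 (cv2) and the standard library are available. Lean on these libraries where they do the work, as an engineer would, in place of code of your own. Each camera call takes 0.05 s, during which the arm holds its last target. There are 200 camera calls.

## Working session

There is one attempt and no reset: what is moved stays moved. The work goes in short steps, Python scripts to look and compute and a tool call to move; the robot and the scene stay as the last step left them, time stands still between calls to the robot, and variables do not carry over. Pictures are saved under pics/ and viewed, about 12 in all and at most 16, crops included, and the job is handed in when it is done.

Besides the shell and the picture viewer there is one more tool, called as name([rows], argument=value, ...), one row to a line, values as JSON. step_arm: Moves the arm, as the interface text tells. Its arguments: {"type":"object","properties":{"steps":{"type":"array","items":{"type":"array"}},"gripper":{"type":"number"},"newtons":{"type":"number"}},"required":["steps"]}

```bash
mkdir -p pics; cat > h.py <<'E'
import numpy as np, cv2
from rig import r
def snap(n,save=None):
    s=r.snapshot(n); f=200/np.tan(np.radians(s["vertical_fov"])/2)
    s["K"]=np.array([[f,0,s["cx"]],[0,f,s["cy"]],[0,0,1]]); s["Dv"]=np.array(s["D"],float)
    s["R"]=np.array(s["R"]);s["t"]=np.array(s["t"])
    if save: cv2.imwrite("pics/"+save,cv2.cvtColor(s["img"],cv2.COLOR_RGB2BGR))
    return s
def rays(s,uv):
    p=cv2.undistortPoints(np.array(uv,float).reshape(-1,1,2),s["K"],s["Dv"]).reshape(-1,2)
    return np.c_[p,np.ones(len(p))]
def plane(s,uv,z):
    d=rays(s,uv)@s["R"]; c=-s["R"].T@s["t"]
    return c+d*((z-c[2])/d[:,2])[:,None]
def dep(s,uv):
    uv=np.array(uv,float).reshape(-1,2); q=rays(s,uv)
    z=np.array([s["depth"][int(round(v)),int(round(u))] for u,v in uv])
    return (q*z[:,None]-s["t"])@s["R"]
def cloud(s):
    v,u=np.mgrid[0:400,0:640]; uv=np.c_[u.ravel(),v.ravel()]
    q=rays(s,uv)*s["depth"].reshape(-1,1)
    return ((q-s["t"])@s["R"]).reshape(400,640,3)
def proj(s,X):
    rv=cv2.Rodrigues(s["R"])[0]
    return cv2.projectPoints(np.array(X,float).reshape(-1,1,3),rv,s["t"],s["K"],s["Dv"])[0].reshape(-1,2)
E
python3 - <<'E'
from h import *
for n in("scene","top"):
    s=snap(n,n+"0.png"); print(n,s["K"][0,0],s["D"],(-s["R"].T@s["t"]).round(3),s["R"].round(2).tolist())
print(r.get_state())
E
```

```text
scene 369.5455426467365 [-0.03088956  0.          0.          0.          0.        ] [1.347 0.013 0.883] [[0.02, 1.0, -0.01], [0.67, -0.02, -0.74], [-0.74, 0.01, -0.67]]
top 450.9632949327332 [-0.04264099  0.          0.          0.          0.        ] [0.454 0.029 1.423] [[-0.0, -1.0, -0.01], [-1.0, 0.01, -0.04], [0.04, 0.01, -1.0]]
{'t': 0.1, 'joint_positions': array([ 9.99974114e-01,  3.42649898e-01,  1.52491551e+00,  8.57996340e-06,
        1.27539566e+00, -1.46012152e-01]), 'qvel': array([ 0.00055388, -0.00080217, -0.00163907,  0.00122137,  0.00271731,
        0.00113253]), 'joint_torque': array([ 1.73630360e-03, -4.32003880e+01, -2.44695443e+01,  7.20090070e-02,
        5.26188430e-02, -9.12762721e-05]), 'ee_pos': array([0.21616467, 0.47803881, 0.22611818]), 'eef_rot': array([ 2.10812663e-01,  9.77526242e-01, -6.39289469e-04, -2.43857580e-04]), 'ft_force': array([ 0.5600106 , -0.2014758 ,  0.27630344]), 'ft_torque': array([ 0.0002362 ,  0.01373372, -0.024954  ]), 'width': 1.0039374016568694}
```

View pics/top0.png

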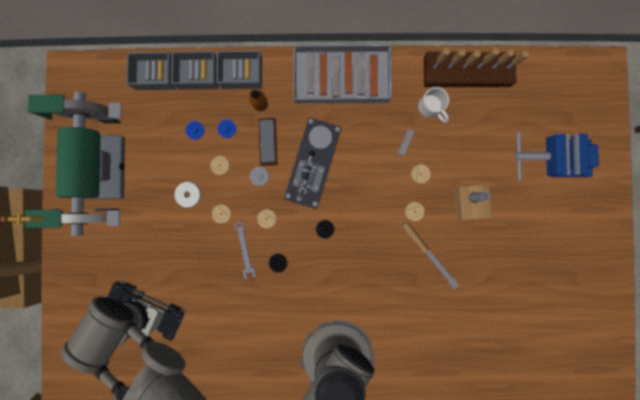

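View pics/scene0.png

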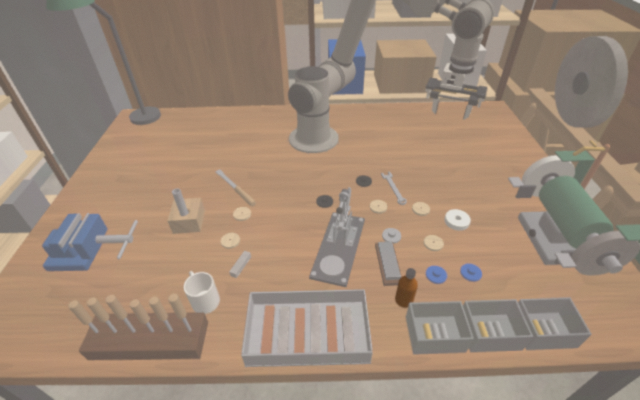

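Top view: five discs at (219,165), (221,213), (266,218), (421,173) and (415,211). The steel cap is at (259,176), the anvil at (320,136), and the stand with the bar at (475,202). The black and blue discs are look-alikes.

```bash
cat >> h.py <<'E'
def blob(s,seed,rad,tol,kind="color"):
    """centroid of connected region of colour near the seed's median colour"""
    lab=cv2.cvtColor(s["img"],cv2.COLOR_RGB2LAB).astype(float); u,v=map(int,seed)
    ref=np.median(lab[v-2:v+3,u-2:u+3].reshape(-1,3),0)
    m=(np.linalg.norm((lab-ref)*[.6,1,1],axis=2)<tol).astype(np.uint8)
    w=np.zeros_like(m); cv2.circle(w,(u,v),rad,1,-1); m=cv2.morphologyEx(m&w,cv2.MORPH_CLOSE,np.ones((3,3)))
    n,l,st,c=cv2.connectedComponentsWithStats(m); k=1+np.argmax(st[1:,4])
    cn=cv2.findContours((l==k).astype(np.uint8),0,2)[0][0]; hull=cv2.convexHull(cn)
    e=cv2.fitEllipse(hull) if len(hull)>4 else None
    return c[k],st[k],e
def tri(s1,p1,s2,p2):
    d1=(rays(s1,[p1])@s1["R"])[0];d2=(rays(s2,[p2])@s2["R"])[0];d1/=np.linalg.norm(d1);d2/=np.linalg.norm(d2)
    c1=-s1["R"].T@s1["t"];c2=-s2["R"].T@s2["t"]
    a=np.linalg.lstsq(np.c_[d1,-d2],c2-c1,rcond=None)[0]
    A=c1+a[0]*d1;B=c2+a[1]*d2; return (A+B)/2,np.linalg.norm(A-B)
E
python3 - <<'E'
from h import *
T=snap("top");S=snap("scene")
it={"A":((219,165),(433,242)),"B":((221,213),(421,208)),"C":((266,218),(378,206)),"D":((421,173),(231,240)),"E":((415,211),(242,213)),"cap":((259,176),(392,235)),"anvil":((320,136),(332,265))}
for k,(a,b) in it.items():
    ca,sa,ea=blob(T,a,16,22); cb,sb,eb=blob(S,b,18,22)
    X,g=tri(T,ea[0],S,eb[0]); d=dep(T,[ea[0]])[0]; d2=dep(S,[eb[0]])[0]
    print(k,np.round(ea[0],1),sa[2:],np.round(eb[0],1),sb[2:],X.round(4),round(g,4),d.round(4),d2.round(4))
P=cloud(T)
# fixture & stand height maps
for n,(u0,u1,v0,v1) in {"fix":(278,345,112,215),"st":(445,505,175,230)}.items():
    z=P[v0:v1,u0:u1,2]; q=P[v0:v1,u0:u1].reshape(-1,3); print(n,np.histogram(z,bins=[-.02,.005,.015,.025,.04,.055,.07,.1,.13,.16,.2,.25])[0])
st=P[170:235,440:510].reshape(-1,3); m=abs(st[:,2]-.06)<.006
print("stand",cv2.minAreaRect(st[m][:,:2].astype(np.float32)))
m=st[:,2]>.13;print("bartop",m.sum(),st[m].mean(0),st[m].min(0),st[m].max(0))
fx=P[105:220,270:350].reshape(-1,3); m=(fx[:,2]>.008)&(fx[:,2]<.1)
print("fix",cv2.minAreaRect(fx[m][:,:2].astype(np.float32)))
m=abs(fx[:,2]-.02)<.003;print(m.sum(),fx[m].mean(0))
im=cv2.cvtColor(T["img"],cv2.COLOR_RGB2BGR); c=cv2.resize(im[105:225,270:350],None,fx=5,fy=5)[:600]
im2=cv2.cvtColor(S["img"],cv2.COLOR_RGB2BGR); c2=cv2.resize(im2[175:295,300:380],None,fx=5,fy=5)
cv2.imwrite("pics/fix.png",np.hstack([c,c2])[:600,:800])
E
```

```text
A [219.1 164.8] [ 21  21 323] [433.  241.8] [ 36  33 923] [0.6045 0.3673 0.0103] 0.0001 [0.6048 0.3678 0.008 ] [1.3045 0.0332 0.8334]
B [220.6 213.5] [ 20  20 324] [421.1 207.9] [ 37  37 756] [0.4512 0.3637 0.0077] 0.0023 [0.451  0.3621 0.0096] [1.3038 0.0299 0.8411]
C [266.1 218.4] [ 21  20 322] [378.  203.3] [ 37  26 681] [0.4351 0.2183 0.0188] 0.0019 [0.4348 0.2187 0.0089] [1.3039 0.0228 0.8424]
D [420.5 173.6] [ 21  20 326] [231.2 240.9] [ 37  32 867] [ 0.5735 -0.2651  0.002 ] 0.0065 [ 0.5729 -0.2661  0.0131] [ 1.3042 -0.0019  0.8346]
E [414.4 211.4] [ 20  21 321] [241.8 208.9] [ 37  22 476] [ 0.4545 -0.2417  0.0262] 0.0026 [ 0.4546 -0.2462  0.0097] [1.3037e+00 9.0000e-04 8.4170e-01]
cap [258.7 175.9] [ 20  19 306] [392. 235.] [ 35  37 913] [0.5691 0.2443 0.0065] 0.004 [0.5677 0.2401 0.0208] [1.304  0.0259 0.8349]
anvil [319.8 136.6] [ 23  23 420] [331.9 265. ] [ 26  21 435] [0.6903 0.0496 0.0197] 0.0019 [0.6903 0.0487 0.0193] [1.3042 0.0156 0.8271]
fix [3614 1785  974   40    8   32  168   58   25  177    0]
st [1977  207   28   53   71  815   33   46   55    0    0]
stand ((0.48268261551856995, -0.420012891292572), (0.10052278637886047, 0.09072746336460114), 4.149947643280029)
bartop 73 [ 0.48653896 -0.30674713  0.45996345] [ 0.45428538 -0.42941678  0.13012479] [0.50916577 0.02853079 1.42273648]
fix ((0.6126930713653564, 0.0849539265036583), (0.24307052791118622, 0.3605814278125763), 89.79905700683594)
586 [0.63579477 0.07221587 0.01941175]
```

View pics/fix.png

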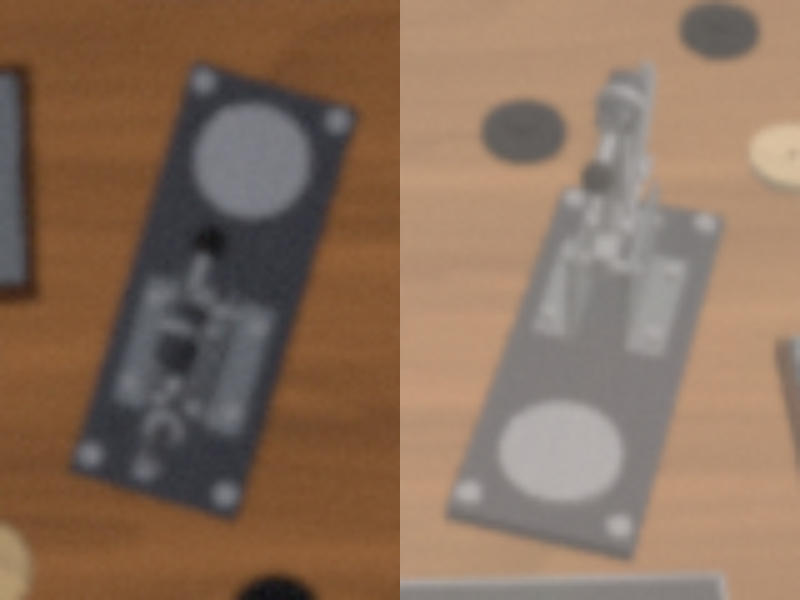

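The scene camera gives no usable depth, and my tolerance there was too loose for its pale picture, so I'll refine. I also need the fixture yaw and the bar axis.

```bash
python3 - <<'E'
from h import *
T=snap("top");S=snap("scene")
print("depth valid",(S["depth"]>0).mean(),np.median(S["depth"]))
it={"A":((219,165),(433,242)),"B":((221,213),(421,208)),"C":((266,218),(378,206)),"D":((421,173),(231,240)),"E":((415,211),(242,213)),"cap":((259,176),(392,235)),"anvil":((320,136),(332,265))}
for k,(a,b) in it.items():
    ea=blob(T,a,16,22)[2]; cb,sb,eb=blob(S,b,18,9)
    X,g=tri(T,ea[0],S,eb[0]); zt=.02 if k=="anvil" else (.008 if k=="cap" else .009)
    print(k,np.round(eb[0],1),sb[2:],X.round(4),round(g,4),"top:",plane(T,[ea[0]],zt)[0].round(4),"sc:",plane(S,[eb[0]],zt)[0].round(4))
P=cloud(T)
def pts(v0,v1,u0,u1):
    q=P[v0:v1,u0:u1].reshape(-1,3); return q[T["depth"][v0:v1,u0:u1].ravel()>.1]
st=pts(170,235,440,510); m=(st[:,2]>.13)
print("bartop",m.sum(),np.median(st[m],0),st[m].min(0),st[m].max(0))
m=abs(st[:,2]-.06)<.005;print("stand z",np.median(st[m,2]),cv2.minAreaRect(st[m][:,:2].astype(np.float32)))
fx=pts(105,220,278,350); m=(fx[:,2]>.007)
R=cv2.minAreaRect(fx[m][:,:2].astype(np.float32)); print("fix",R, "plate z",np.median(fx[m,2]),fx[:,2].max())
m=fx[:,2]>.10; print(m.sum()); h=fx[m]; h=h[np.argsort(-h[:,2])]; print(h[::6].round(3))
# plate corners by dark mask
hsv=cv2.cvtColor(T["img"],cv2.COLOR_RGB2HSV); mk=((hsv[...,1]<70)).astype(np.uint8); w=np.zeros_like(mk); w[108:218,278:345]=1
mk=cv2.morphologyEx(mk&w,cv2.MORPH_CLOSE,np.ones((5,5))); c=max(cv2.findContours(mk,0,2)[0],key=cv2.contourArea)
bp=cv2.boxPoints(cv2.minAreaRect(c)); W=plane(T,bp,.012); print(bp.round(1).tolist(),W.round(4).tolist())
E
```

```text
depth valid 0.6510546875 0.057575718
A [433.7 241.8] [ 20  14 212] [0.6044 0.3685 0.0097] 0.0023 top: [0.6042 0.3675 0.009 ] sc: [0.6037 0.37   0.009 ]
B [421.  207.6] [ 17  12 158] [0.4508 0.3632 0.0092] 0.0023 top: [0.4507 0.3621 0.009 ] sc: [0.4506 0.3644 0.009 ]
C [378.4 205.2] [ 17  12 159] [0.4349 0.2199 0.0098] 0.0029 top: [0.4347 0.2186 0.009 ] sc: [0.434  0.2216 0.009 ]
D [229.8 239.4] [ 20  14 211] [ 0.5733 -0.266   0.0087] 0.0024 top: [ 0.5734 -0.2672  0.009 ] sc: [ 0.5736 -0.2647  0.009 ]
E [241.7 212.6] [ 18  12 173] [ 0.4544 -0.2448  0.009 ] 0.0029 top: [ 0.4546 -0.2463  0.009 ] sc: [ 0.4545 -0.2433  0.009 ]
cap [389.1 242.3] [ 21  22 222] [ 0.5708  0.244  -0.026 ] 0.0065 top: [0.5685 0.2422 0.008 ] sc: [0.6    0.2322 0.008 ]
anvil [331.8 264.9] [ 24  19 363] [0.6899 0.0495 0.0197] 0.0019 top: [0.6898 0.0485 0.02  ] sc: [0.6902 0.0504 0.02  ]
bartop 55 [ 0.49712675 -0.41565443  0.14630857] [ 0.48559459 -0.42993986  0.13176779] [ 0.50858818 -0.4062598   0.15417762]
stand z 0.06061900822597715 ((0.4825243353843689, -0.4195961356163025), (0.10068948566913605, 0.08944298326
[... 648 characters left out ...]
.178]
 [0.593 0.077 0.178]
 [0.554 0.08  0.177]
 [0.618 0.066 0.176]
 [0.602 0.074 0.175]
 [0.616 0.066 0.174]
 [0.61  0.069 0.173]
 [0.613 0.069 0.172]
 [0.619 0.08  0.17 ]
 [0.489 0.107 0.144]
 [0.494 0.113 0.142]
 [0.497 0.113 0.135]
 [0.503 0.11  0.132]
 [0.506 0.111 0.125]
 [0.51  0.103 0.118]
 [0.516 0.106 0.113]
 [0.545 0.091 0.109]
 [0.542 0.094 0.107]
 [0.51  0.098 0.105]
 [0.545 0.097 0.104]
 [0.519 0.107 0.101]
 [0.548 0.095 0.101]]
[[283.6000061035156, 198.60000610351562], [308.5, 116.9000015258789], [341.20001220703125, 126.9000015258789], [316.29998779296875, 208.60000610351562]] [[0.4968, 0.1633, 0.012], [0.7542, 0.0842, 0.012], [0.7217, -0.0188, 0.012], [0.465, 0.061, 0.012]]
```

Measurements hold up: disc tops are at 9 mm, the anvil at 20 mm and the bar top at about 150 mm, the plate is 269 mm long, and the fixture yaw is -17.2°. I'll align the tool with the fixture (tool x along fixture -x, jaws along the hinge axis) and go to disc A.

step_arm([
  [[0,0,0],[0,0,-0.72]],
  [[0,0,0],[0,0,-0.71]],
  [[-1,0,0.3],[0,0,0]],
  [[-1,0,0.3],[0,0,0]],
  [[-1,0,0.3],[0,0,0]],
  [[-1,0,0.3],[0,0,0]],
  [[-1,0,0.3],[0,0,0]],
  [[-1,0,0.3],[0,0,0]],
  [[-1,0,0.3],[0,0,0]],
  [[-1,0,0.3],[0,0,0]],
  [[-1,0,0.3],[0,0,0]],
  [[-1,0,0.3],[0,0,0]],
], gripper=25, newtons=20)

```text
t: 1.3
ee_pos: [0.4614, 0.4059, 0.1495]
eef_rot: [0.142, 0.99, 0.002, -0.0]
ft_force: [-0.1, 0.3, 0.5]
width: 0.902
```

```bash
cat >> h.py <<'E'
PH=np.radians(-17.2); AN=np.array([.690,.0495])
EX=np.array([np.cos(PH),np.sin(PH)]); EY=np.array([-np.sin(PH),np.cos(PH)])
from scipy.spatial.transform import Rotation as Ro
def toF(p): d=np.array(p)[:2]-AN; return np.array([d@EX,d@EY])
def go(tgt,z):
    """tool-units to target world xy at tip height z (tool down), plus yaw/tilt error"""
    s=r.get_state(); M=Ro.from_quat(s["eef_rot"]).as_matrix()
    G=np.c_[np.r_[-EX,0],np.r_[EY,0],[0,0,-1]]
    d=np.r_[np.array(tgt)[:2],z]-s["ee_pos"]
    print("t",round(s["t"],2),"tcp",s["ee_pos"].round(4),"F",toF(s["ee_pos"]).round(4),"units",(M.T@d/.025).round(2),"turn",(Ro.from_matrix(M.T@G).as_rotvec()/np.radians(5)).round(2),"f",s["ft_force"].round(1),"w",round(s["width"],3))
SEED={"A":((219,165),(433,242)),"B":((221,213),(421,208)),"C":((266,218),(378,206)),"D":((421,173),(231,240)),"E":((415,211),(242,213))}
E
python3 -c "
from h import *
go((.6043,.368),.12)"
```

```text
t 1.3 tcp [0.4614 0.4059 0.1495] F [-0.3237  0.2729] units [-5.91  0.15  1.17] turn [ 0.03 -0.01  0.18] f [-0.1  0.3  0.5] w 0.902
```

step_arm([
  [[-1,0.03,0.2],[0,0,0.18]],
  [[-1,0.03,0.2],[0,0,0]],
  [[-1,0.03,0.2],[0,0,0]],
  [[-1,0.03,0.2],[0,0,0]],
  [[-1,0.03,0.2],[0,0,0]],
  [[-0.9,0,0.2],[0,0,0]],
  [[0,0,0],[0,0,0]],
  [[0,0,0],[0,0,0]],
])

```text
t: 1.97
ee_pos: [0.6137, 0.3593, 0.1121]
eef_rot: [0.153, 0.988, -0.0, -0.002]
ft_force: [-0.9, 0.2, -0.3]
width: 0.9
```

```bash
python3 -c "
from h import *
go((.6043,.368),.004)
go((.6043,.368),.06)"
```

```text
t 1.97 tcp [0.6137 0.3593 0.1121] F [-0.1645  0.2734] units [0.44 0.22 4.32] turn [-0.02 -0.05 -0.08] f [-0.9  0.2 -0.3] w 0.9
t 1.97 tcp [0.6137 0.3593 0.1121] F [-0.1645  0.2734] units [0.46 0.22 2.08] turn [-0.02 -0.05 -0.08] f [-0.9  0.2 -0.3] w 0.9
```

step_arm([
  [[0.44,0.22,0.5],[0,0,-0.08]],
  [[0,0,1],[0,0,0]],
  [[0,0,1],[0,0,0]],
  [[0,0,0.8],[0,0,0]],
  [[0,0,0.4],[0,0,0]],
  [[0,0,0],[0,0,0]],
  [[0,0,0],[0,0,0]],
])

```text
t: 2.55
ee_pos: [0.6, 0.3717, 0.0197]
eef_rot: [0.148, 0.989, 0.001, -0.002]
ft_force: [1.0, -0.5, 0.6]
width: 0.901
```

```bash
python3 -c "
from h import *
go((.6043,.368),.004)
T=snap('top','a1.png')
S=snap('scene')
im=cv2.cvtColor(S['img'],cv2.COLOR_RGB2BGR); cv2.imwrite('pics/a2.png',cv2.resize(im[150:290,360:520],None,fx=4,fy=4))"
```

```text
t 2.55 tcp [0.6    0.3717 0.0197] F [-0.1812  0.2812] units [-0.21 -0.09  0.63] turn [ 0.01 -0.04  0.04] f [ 1.  -0.5  0.6] w 0.901
```

View pics/a2.png

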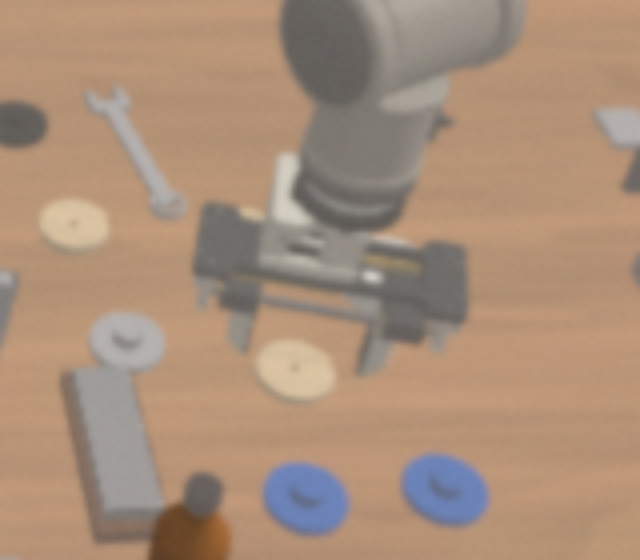

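The disc (295,370) lies between the two finger tips (240,345) and (370,365). I'll descend and grip.

step_arm([
  [[-0.2,-0.09,0.4],[0,0,0]],
  [[0,0,0.23],[0,0,0]],
  [[0,0,0],[0,0,0]],
  [[0,0,0],[0,0,0]],
])

```text
t: 2.98
ee_pos: [0.6076, 0.3688, 0.0077]
eef_rot: [0.148, 0.989, 0.003, 0.002]
ft_force: [0.3, 0.3, 0.1]
width: 0.9
```

step_arm([
  [[0,0,0],[0,0,0]],
  [[0,0,0],[0,0,0]],
  [[0,0,0],[0,0,0]],
  [[0,0,0],[0,0,0]],
  [[0,0,0],[0,0,0]],
  [[0,0,0],[0,0,0]],
], gripper=255, newtons=12)

```text
t: 3.48
ee_pos: [0.6085, 0.3687, 0.0091]
eef_rot: [0.148, 0.989, 0.004, 0.003]
ft_force: [-0.8, 1.0, 2.1]
width: 0.517
```

```bash
python3 -c "
from h import *
go((.6043,.368),.004)"
```

```text
t 3.48 tcp [0.6085 0.3687 0.0091] F [-0.1723  0.2808] units [ 0.15 -0.08  0.2 ] turn [0.09 0.05 0.03] f [-0.8  1.   2.1] w 0.517
```

step_arm([
  [[0,0,0],[0,0,0]],
  [[0,0,0],[0,0,0]],
])

```text
t: 3.65
ee_pos: [0.6086, 0.3689, 0.0095]
eef_rot: [0.148, 0.989, 0.004, 0.003]
ft_force: [-0.4, 0.4, -0.5]
width: 0.372
```

```bash
python3 -c "
from h import *
go((.6043,.368),.004)
S=snap('scene')
im=cv2.cvtColor(S['img'],cv2.COLOR_RGB2BGR); cv2.imwrite('pics/a3.png',cv2.resize(im[190:270,390:480],None,fx=6,fy=6))"
```

```text
t 3.65 tcp [0.6086 0.3689 0.0095] F [-0.1722  0.2811] units [ 0.16 -0.09  0.22] turn [0.1  0.06 0.03] f [-0.4  0.4 -0.5] w 0.372
```

View pics/a3.png

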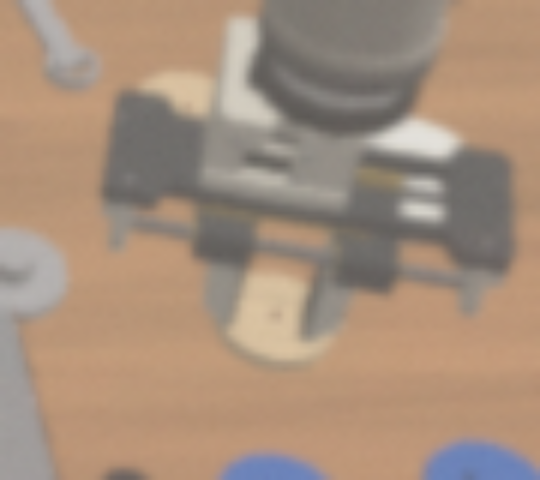

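The tips were about 9 mm up and closed above the disc. I'll reopen and go lower.

step_arm([
  [[0,0,-0.2],[-0.1,-0.06,-0.03]],
  [[0,0,0],[0,0,0]],
  [[0,0,0],[0,0,0]],
  [[0,0,0],[0,0,0]],
  [[0,0,0],[0,0,0]],
  [[0,0,0],[0,0,0]],
  [[0,0,0],[0,0,0]],
], gripper=25)

```text
t: 4.28
ee_pos: [0.6083, 0.3688, 0.0147]
eef_rot: [0.147, 0.989, 0.008, 0.006]
ft_force: [-0.5, 0.1, -0.3]
width: 0.785
```

```bash
python3 -c "
from h import *
go((.6043,.368),.003)
S=snap('scene'); e=blob(S,(434,244),14,9)
print(e, plane(S,[e[2][0]],.009))"
```

```text
t 4.28 tcp [0.6083 0.3688 0.0147] F [-0.1725  0.2809] units [ 0.15 -0.09  0.47] turn [0.21 0.12 0.07] f [-0.5  0.1 -0.3] w 0.785
(array([435.5       , 242.31730769]), array([426, 236,  20,  14, 208], dtype=int32), ((435.57806396484375, 242.29495239257812), (13.226216316223145, 19.491939544677734), 108.27188873291016)) [[0.60586568 0.37534276 0.009     ]]
```

step_arm([
  [[0.1,0.13,0.2],[0.21,0.12,0.07]],
  [[0,0,0.2],[0,0,0]],
  [[0,0,0.1],[0,0,0]],
  [[0,0,0],[0,0,0]],
  [[0,0,0],[0,0,0]],
])

```text
t: 4.75
ee_pos: [0.6069, 0.3724, 0.0012]
eef_rot: [0.15, 0.989, -0.0, -0.0]
ft_force: [-0.3, 0.1, -0.4]
width: 0.899
```

```bash
python3 -c "
from h import *
go((.606,.3735),.003)"
```

```text
t 4.75 tcp [0.6069 0.3724 0.0012] F [-0.1749  0.2839] units [ 0.05  0.03 -0.07] turn [-0. -0. -0.] f [-0.3  0.1 -0.4] w 0.899
```

Good. Raising slightly to about 3 mm and closing.

step_arm([
  [[0,0,-0.08],[0,0,0]],
  [[0,0,0],[0,0,0]],
  [[0,0,0],[0,0,0]],
  [[0,0,0],[0,0,0]],
  [[0,0,0],[0,0,0]],
  [[0,0,0],[0,0,0]],
  [[0,0,0],[0,0,0]],
], gripper=255, newtons=12)

```text
t: 5.33
ee_pos: [0.6073, 0.3719, 0.0043]
eef_rot: [0.15, 0.989, 0.0, 0.0]
ft_force: [-0.2, 0.2, 0.0]
width: 0.644
```

```bash
python3 -c "
from h import *
go(AN,.10)"
```

```text
t 5.33 tcp [0.6073 0.3719 0.0043] F [-0.1744  0.2835] units [ -6.98 -11.34  -3.83] turn [ 0.01  0.01 -0.  ] f [-0.2  0.2  0. ] w 0.644
```

step_arm([
  [[0,0,-1],[0,0,0]],
  [[-0.5,-0.3,-1],[0,0,0]],
  [[-1,-0.8,-1],[0,0,0]],
  [[-1,-1,-0.8],[0,0,0]],
  [[-1,-1,0],[0,0,0]],
  [[-1,-1,0],[0,0,0]],
  [[-1,-1,0],[0,0,0]],
  [[-0.8,-1,0],[0,0,0]],
  [[-0.4,-1,0],[0,0,0]],
  [[0,-1,0],[0,0,0]],
  [[0,-1,0],[0,0,0]],
  [[0,-0.7,0],[0,0,0]],
])

```text
t: 6.33
ee_pos: [0.6994, 0.0807, 0.1029]
eef_rot: [0.145, 0.989, -0.0, 0.002]
ft_force: [1.4, -0.3, 0.0]
width: 0.644
```

step_arm([
  [[0,-0.4,0],[0,0,0]],
  [[0,0,0],[0,0,0]],
  [[0,0,0],[0,0,0]],
])

```text
t: 6.58
ee_pos: [0.6958, 0.0663, 0.1032]
eef_rot: [0.148, 0.989, -0.001, 0.001]
ft_force: [0.4, 0.9, 0.5]
width: 0.648
```

```bash
python3 -c "
from h import *
go(AN,.025)"
```

```text
t 6.58 tcp [0.6958 0.0663 0.1032] F [0.0006 0.0177] units [ 0.04 -0.71  3.13] turn [-0.01  0.03  0.04] f [0.4 0.9 0.5] w 0.648
```

step_arm([
  [[0,-0.71,0.5],[0,0.03,0.04]],
  [[0,0,0.9],[0,0,0]],
  [[0,0,0.9],[0,0,0]],
  [[0,0,0.5],[0,0,0]],
  [[0,0,0],[0,0,0]],
  [[0,0,0],[0,0,0]],
])

```text
t: 7.08
ee_pos: [0.694, 0.0569, 0.033]
eef_rot: [0.146, 0.989, 0.001, 0.003]
ft_force: [-0.4, -0.3, 0.5]
width: 0.644
```

```bash
python3 -c "
from h import *
go(AN,.0245)"
```

```text
t 7.08 tcp [0.694  0.0569 0.033 ] F [0.0016 0.0082] units [ 0.07 -0.33  0.34] turn [0.04 0.07 0.08] f [-0.4 -0.3  0.5] w 0.644
```

step_arm([
  [[0.05,-0.4,0],[0.04,0.07,0.08]],
  [[0,0,0.2],[0,0,0]],
  [[0,0,0.15],[0,0,0]],
  [[0,0,0],[0,0,0]],
])

```text
t: 7.42
ee_pos: [0.6915, 0.0486, 0.0269]
eef_rot: [0.149, 0.989, 0.0, 0.002]
ft_force: [-0.7, 0.2, -0.1]
width: 0.646
```

```bash
python3 -c "
from h import *
go(AN,.0245)"
```

```text
t 7.42 tcp [0.6915 0.0486 0.0269] F [ 0.0017 -0.0004] units [0.07 0.02 0.1 ] turn [0.01 0.05 0.02] f [-0.7  0.2 -0.1] w 0.646
```

step_arm([
  [[0,0,0.12],[0,0.05,0.02]],
  [[0,0,0],[0,0,0]],
])

```text
t: 7.58
ee_pos: [0.692, 0.0485, 0.0247]
eef_rot: [0.15, 0.989, 0.001, 0.001]
ft_force: [0.2, 0.1, -0.7]
width: 0.646
```

step_arm([
  [[0,0,0],[0,0,0]],
  [[0,0,0],[0,0,0]],
  [[0,0,0],[0,0,0]],
  [[0,0,0],[0,0,0]],
  [[0,0,-0.6],[0,0,0]],
  [[0,0,-1],[0,0,0]],
  [[0,0,-1],[0,0,0]],
  [[0,1,-1],[0,0,0]],
  [[0,1,0],[0,0,0]],
  [[0,1,0],[0,0,0]],
  [[0,1,0],[0,0,0]],
  [[0,1,0],[0,0,0]],
], gripper=40)

```text
t: 8.58
ee_pos: [0.7304, 0.1653, 0.1213]
eef_rot: [0.154, 0.988, 0.0, 0.001]
ft_force: [1.1, -0.1, 0.1]
width: 0.842
```

step_arm([
  [[0,1,0],[0,0,0]],
  [[0.5,1,0],[0,0,0]],
  [[1,1,0],[0,0,0]],
  [[1,0.5,0],[0,0,0]],
  [[0,0,0],[0,0,0]],
  [[0,0,0],[0,0,0]],
])

```text
t: 9.08
ee_pos: [0.6967, 0.2784, 0.1205]
eef_rot: [0.152, 0.988, 0.001, 0.002]
ft_force: [-0.0, -1.2, 0.2]
width: 0.839
```

```bash
cat >> h.py <<'E'
def locs(names):
    T=snap("top");S=snap("scene")
    for k in names:
        for im,i,tol in((T,0,22),(S,1,9)):
            try:
                c,st,e=blob(im,SEED[k][i],18,tol); print(k,i,np.round(e[0],1),st[2:],plane(im,[e[0]],.009)[0].round(4))
            except Exception as x: print(k,i,"none",x)
    return T,S
E
python3 -c "
from h import *
T,S=locs('BCDE')
e=blob(T,(320,136),12,22)[2][0]; f=blob(S,(332,264),16,9)[2][0]
print('stack',plane(T,[e],.029),plane(S,[f],.029),tri(T,e,S,f))
go((.4508,.3632),.05)"
```

```text
B 0 [223.  212.7] [ 30  37 828] [0.4534 0.3547 0.009 ]
B 1 [419.  210.7] [ 31  19 364] [0.4657 0.3543 0.009 ]
C 0 [272.5 216.6] [ 22  35 431] [0.4407 0.1984 0.009 ]
C 1 [377.8 205.2] [ 16  12 151] [0.434  0.2196 0.009 ]
D 0 [420.4 173.5] [ 21  20 320] [ 0.5735 -0.2669  0.009 ]
D 1 [229.8 239.4] [ 20  14 212] [ 0.5734 -0.2649  0.009 ]
E 0 [414.3 211.2] [ 21  21 331] [ 0.4551 -0.2462  0.009 ]
E 1 [241.8 212.6] [ 18  12 167] [ 0.4546 -0.2431  0.009 ]
stack [[0.69023633 0.04809277 0.029     ]] [[0.69105965 0.05018136 0.029     ]] (array([0.69041187, 0.04916035, 0.02817888]), np.float64(0.0021129496676960784))
t 9.18 tcp [0.6972 0.2775 0.1206] F [-0.0605  0.2199] units [10.44  0.28  2.79] turn [ 0.04  0.04 -0.07] f [ 0.4 -0.4 -0.5] w 0.843
```

step_arm([
  [[0.6,0,0],[0.04,0.04,-0.07]],
  [[1,0.05,0],[0,0,0]],
  [[1,0.05,0],[0,0,0]],
  [[1,0.05,0],[0,0,0]],
  [[1,0.05,0],[0,0,0]],
  [[1,0.05,0],[0,0,0]],
  [[1,0.05,0],[0,0,0]],
  [[1,0.05,0.4],[0,0,0]],
  [[1,0,0.8],[0,0,0]],
  [[0.9,0,0.8],[0,0,0]],
  [[0.5,0,0.3],[0,0,0]],
  [[0,0,0],[0,0,0]],
])

```text
t: 10.18
ee_pos: [0.4678, 0.3475, 0.0619]
eef_rot: [0.163, 0.987, 0.001, 0.006]
ft_force: [-0.1, 0.0, -0.2]
width: 0.842
```

step_arm([
  [[0,0,0],[0,0,0]],
  [[0,0,0],[0,0,0]],
])

```text
t: 10.35
ee_pos: [0.4701, 0.3463, 0.0625]
eef_rot: [0.164, 0.986, 0.001, 0.007]
ft_force: [-0.1, 0.4, -0.2]
width: 0.845
```

```bash
python3 -c "
from h import *
T,S=snap('top'),snap('scene')
for rad in(12,15): 
    e=blob(S,(421,208),rad,8); print(e[1],np.round(e[2][0],1),plane(S,[e[2][0]],.009))
im=cv2.cvtColor(S['img'],cv2.COLOR_RGB2BGR); cv2.imwrite('pics/b1.png',cv2.resize(im[150:250,350:480],None,fx=5,fy=5))
go((.4508,.3632),.003)"
```

```text
[413 202  17  12 157] [420.9 207.5] [[0.45047505 0.36423254 0.009     ]]
[413 202  17  12 157] [420.9 207.5] [[0.45047505 0.36423254 0.009     ]]
t 10.45 tcp [0.4706 0.3465 0.0629] F [-0.2974  0.2188] units [1.   0.36 2.38] turn [ 0.06  0.15 -0.34] f [ 0.1  0.5 -0.5] w 0.843
```

View pics/b1.png

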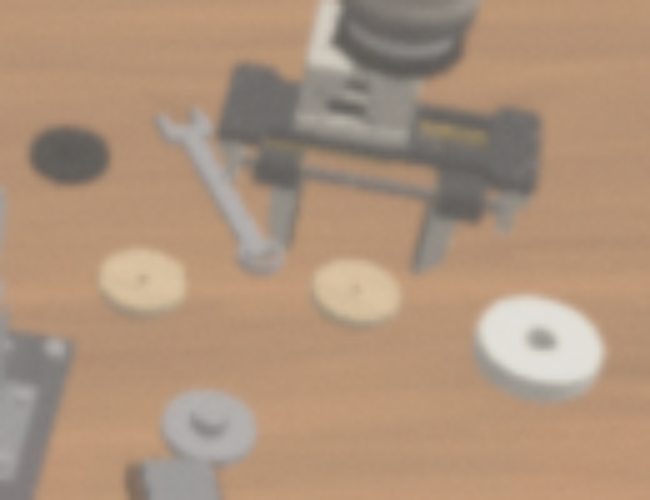

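B has not moved (356,292). The spanner head (262,250) is where the left finger would land, so I'll turn the jaws 32° for this pick.

step_arm([
  [[0,0,0],[0.06,0.15,-0.8]],
  [[0,0,0],[0,0,-1]],
  [[0,0,0],[0,0,-1]],
  [[0,0,0],[0,0,-1]],
  [[0,0,0],[0,0,-1]],
  [[0,0,0],[0,0,-1]],
  [[0,0,0],[0,0,-0.6]],
  [[0,0,0],[0,0,0]],
])

```text
t: 11.12
ee_pos: [0.4827, 0.3442, 0.0686]
eef_rot: [-0.123, 0.992, 0.002, 0.007]
ft_force: [-0.2, 0.0, 0.8]
width: 0.843
```

```bash
python3 -c "
from h import *
go((.4508,.3632),.003)"
```

```text
t 11.12 tcp [0.4827 0.3442 0.0686] F [-0.2851  0.2202] units [1.09 1.05 2.61] turn [0.06 0.15 6.27] f [-0.2  0.   0.8] w 0.843
```

step_arm([
  [[0.6,0.6,0],[0.06,0.15,0]],
  [[0.5,0.5,0.6],[0,0,0]],
  [[0.1,0.1,0.6],[0,0,0]],
  [[0,0,0.3],[0,0,0]],
  [[0,0,0],[0,0,0]],
])

```text
t: 11.53
ee_pos: [0.4522, 0.3662, 0.0332]
eef_rot: [-0.116, 0.993, 0.0, 0.005]
ft_force: [-0.4, 0.4, 0.2]
width: 0.843
```

```bash
python3 -c "
from h import *
go((.4508,.3632),.003)"
```

```text
t 11.53 tcp [0.4522 0.3662 0.0332] F [-0.3208  0.2322] units [ 0.1  -0.1   1.21] turn [0.02 0.11 6.11] f [-0.4  0.4  0.2] w 0.843
```

step_arm([
  [[0.1,-0.1,0.3],[0.02,0.11,0]],
  [[0,0,0.5],[0,0,0]],
  [[0,0,0.35],[0,0,0]],
  [[0,0,0.1],[0,0,0]],
  [[0,0,0],[0,0,0]],
])

```text
t: 11.95
ee_pos: [0.4544, 0.3618, 0.0019]
eef_rot: [-0.113, 0.994, -0.001, 0.001]
ft_force: [-0.8, -0.3, 0.1]
width: 0.842
```

```bash
python3 -c "
from h import *
go((.4508,.3632),.003)"
```

```text
t 11.95 tcp [0.4544 0.3618 0.0019] F [-0.3174  0.2287] units [ 0.13  0.08 -0.05] turn [-0.02  0.04  6.04] f [-0.8 -0.3  0.1] w 0.842
```

step_arm([
  [[0.18,0.05,0],[0,0,0]],
  [[0,0,0],[0,0,0]],
  [[0,0,0],[0,0,0]],
  [[0,0,0],[0,0,0]],
  [[0,0,0],[0,0,0]],
  [[0,0,0],[0,0,0]],
  [[0,0,0],[0,0,0]],
], gripper=255)

```text
t: 12.53
ee_pos: [0.4506, 0.3624, 0.004]
eef_rot: [-0.113, 0.994, -0.0, 0.003]
ft_force: [0.1, 0.9, 0.6]
width: 0.644
```

```bash
python3 -c "
from h import *
go((.4508,.3632),.10)"
```

```text
t 12.53 tcp [0.4506 0.3624 0.004 ] F [-0.3212  0.2281] units [-0.04  0.02 -3.84] turn [0.   0.07 6.03] f [0.1 0.9 0.6] w 0.644
```

step_arm([
  [[0,0,-1],[0,0,0]],
  [[0,0,-1],[0,0,0.5]],
  [[0,0,-1],[0,0.07,1]],
  [[0,0,-0.8],[0,0,1]],
  [[0,0,0],[0,0,1]],
  [[0,0,0],[0,0,1]],
  [[0,0,0],[0,0,1]],
  [[0,0,0],[0,0,0.5]],
  [[-0.5,0,0],[0,0,0]],
  [[-1,0,0],[0,0,0]],
  [[-1,0,0],[0,0,0]],
  [[-1,0,0],[0,0,0]],
])

```text
t: 13.53
ee_pos: [0.5333, 0.3356, 0.1053]
eef_rot: [0.155, 0.988, -0.0, -0.001]
ft_force: [0.3, -0.2, 0.1]
width: 0.646
```

step_arm([
  [[-1,0,0],[0,0,0]],
  [[-1,0,0],[0,0,0]],
  [[-1,0,0],[0,0,0]],
  [[-1,0,0],[0,0,0]],
  [[-1,0,0],[0,0,0]],
  [[-1,0,0],[0,0,0]],
  [[0,0,0],[0,0,0]],
])

```text
t: 14.12
ee_pos: [0.6917, 0.2799, 0.1032]
eef_rot: [0.151, 0.989, -0.001, 0.001]
ft_force: [-0.3, 1.0, -0.1]
width: 0.645
```

```bash
python3 -c "
from h import *
go(AN,.1)"
```

```text
t 14.12 tcp [0.6917 0.2799 0.1032] F [-0.0665  0.2206] units [-2.68 -8.82  0.15] turn [-0.02  0.03 -0.03] f [-0.3  1.  -0.1] w 0.645
```

step_arm([
  [[-1,-0.7,0],[0,0,0]],
  [[-1,-1,0],[0,0,0]],
  [[-0.7,-1,0],[0,0,0]],
  [[0,-1,0],[0,0,0]],
  [[0,-1,0],[0,0,0]],
  [[0,-1,0],[0,0,0]],
  [[0,-1,0],[0,0,0]],
  [[0,-1,0],[0,0,0]],
  [[0,-0.8,0],[0,0,0]],
  [[0,-0.3,0.4],[0,0,0]],
  [[0,0,0.6],[0,0,0]],
  [[0,0,0],[0,0,0]],
])

```text
t: 15.12
ee_pos: [0.6925, 0.0323, 0.0725]
eef_rot: [0.142, 0.99, -0.002, -0.001]
ft_force: [-1.3, 0.6, -0.4]
width: 0.645
```

```bash
python3 -c "
from h import *
go(AN,.034)"
```

```text
t 15.12 tcp [0.6925 0.0323 0.0725] F [ 0.0075 -0.0157] units [0.29 0.64 1.54] turn [-0.04 -0.02  0.17] f [-1.3  0.6 -0.4] w 0.645
```

step_arm([
  [[0.2,0.4,0],[-0.04,0,0.17]],
  [[0.1,0.25,0.3],[0,0,0]],
  [[0,0.05,0.5],[0,0,0]],
  [[0,0,0.4],[0,0,0]],
  [[0,0,0],[0,0,0]],
])

```text
t: 15.53
ee_pos: [0.6907, 0.0514, 0.0406]
eef_rot: [0.147, 0.989, -0.0, -0.001]
ft_force: [-0.6, 0.3, -0.4]
width: 0.648
```

```bash
python3 -c "
from h import *
go(AN,.034)"
```

```text
t 15.53 tcp [0.6907 0.0514 0.0406] F [0.0001 0.002 ] units [ 0.   -0.08  0.26] turn [-0.01 -0.01  0.05] f [-0.6  0.3 -0.4] w 0.648
```

step_arm([
  [[0,-0.1,0.15],[0,0,0.05]],
  [[0,0,0.15],[0,0,0]],
  [[0,0,0],[0,0,0]],
  [[0,0,0],[0,0,0]],
])

```text
t: 15.87
ee_pos: [0.69, 0.0488, 0.0314]
eef_rot: [0.149, 0.989, -0.0, -0.001]
ft_force: [-1.2, 0.9, 1.2]
width: 0.647
```

step_arm([
  [[0,0,0],[0,0,0]],
  [[0,0,0],[0,0,0]],
  [[0,0,0],[0,0,0]],
  [[0,0,0],[0,0,0]],
  [[0,0,-0.6],[0,0,0]],
  [[0,0,-1],[0,0,0]],
  [[0,0,-1],[0,0,0]],
  [[0,-1,-0.3],[0,0,0]],
  [[0,-1,0],[0,0,0]],
  [[0,-1,0],[0,0,0]],
  [[0,-1,0],[0,0,0]],
  [[0,-1,0],[0,0,0]],
], gripper=40)

```text
t: 16.87
ee_pos: [0.6543, -0.0693, 0.1096]
eef_rot: [0.144, 0.99, -0.0, 0.001]
ft_force: [0.2, -0.6, 0.1]
width: 0.845
```

step_arm([
  [[0,-1,0],[0,0,0]],
  [[0,-1,0],[0,0,0]],
  [[0,-1,0],[0,0,0]],
  [[0,-1,0],[0,0,0]],
  [[0,-1,0],[0,0,0]],
  [[0.3,-1,0],[0,0,0]],
  [[0.3,-0.8,0.5],[0,0,0]],
  [[0,-0.4,0.6],[0,0,0]],
  [[0,0,0],[0,0,0]],
  [[0,0,0],[0,0,0]],
])

```text
t: 17.7
ee_pos: [0.5845, -0.2522, 0.0857]
eef_rot: [0.147, 0.989, -0.002, 0.005]
ft_force: [-0.5, 0.8, -0.1]
width: 0.842
```

```bash
python3 -c "
from h import *
T,S=locs('BCDE')
e=blob(T,(320,136),12,22)[2][0]; f=blob(S,(332,262),16,9)[2][0]
print('stack',tri(T,e,S,f))
go((.5734,-.266),.003)"
```

```text
B 0 [221. 213.] [  37   37 1009] [0.4525 0.3609 0.009 ]
B 1 [421. 208.] [ 37  37 999] [0.4528 0.3642 0.009 ]
C 0 [266.1 218.4] [ 21  20 320] [0.435  0.2187 0.009 ]
C 1 [378.3 205.2] [ 17  12 160] [0.4343 0.2212 0.009 ]
D 0 [420.9 172.3] [ 36  34 676] [ 0.5772 -0.2683  0.009 ]
D 1 [229.9 239.4] [ 19  14 209] [ 0.5737 -0.2646  0.009 ]
E 0 [415. 211.] [ 36  37 983] [ 0.4557 -0.2483  0.009 ]
E 1 [239.8 207.1] [ 31  25 385] [ 0.4276 -0.2536  0.009 ]
stack (array([0.69045793, 0.04912086, 0.03627265]), np.float64(0.0026536003675478584))
t 17.8 tcp [ 0.5849 -0.2514  0.0859] F [-0.0114 -0.3186] units [ 0.31 -0.68  3.32] turn [-0.03  0.13  0.07] f [ 0.  -0.5 -0.4] w 0.845
```

step_arm([
  [[0.2,-0.4,0.5],[0,0.13,0.07]],
  [[0.1,-0.25,0.9],[0,0,0]],
  [[0,-0.05,0.9],[0,0,0]],
  [[0,0,0.4],[0,0,0]],
  [[0,0,0.1],[0,0,0]],
  [[0,0,0],[0,0,0]],
])

```text
t: 18.3
ee_pos: [0.5754, -0.2646, 0.0153]
eef_rot: [0.147, 0.989, -0.002, 0.002]
ft_force: [0.5, 0.3, 0.6]
width: 0.841
```

```bash
python3 -c "
from h import *
go((.5734,-.266),.003)"
```

```text
t 18.3 tcp [ 0.5754 -0.2646  0.0153] F [-0.0166 -0.3339] units [ 0.06 -0.07  0.49] turn [-0.05  0.05  0.07] f [0.5 0.3 0.6] w 0.841
```

step_arm([
  [[0.07,-0.08,0.25],[-0.05,0.05,0.07]],
  [[0,0,0.25],[0,0,0]],
  [[0,0,0.05],[0,0,0]],
  [[0,0,0],[0,0,0]],
  [[0,0,0],[0,0,0]],
])

```text
t: 18.72
ee_pos: [0.5749, -0.2662, 0.003]
eef_rot: [0.149, 0.989, -0.0, 0.002]
ft_force: [-1.0, 0.5, 0.1]
width: 0.844
```

```bash
python3 -c "
from h import *
go((.5734,-.266),.003)"
```

```text
t 18.72 tcp [ 0.5749 -0.2662  0.003 ] F [-0.0166 -0.3357] units [ 0.06 -0.01 -0.  ] turn [-0.    0.04  0.  ] f [-1.   0.5  0.1] w 0.844
```

step_arm([
  [[0.08,0,0],[0,0,0]],
  [[0,0,0],[0,0,0]],
  [[0,0,0],[0,0,0]],
  [[0,0,0],[0,0,0]],
  [[0,0,0],[0,0,0]],
  [[0,0,0],[0,0,0]],
  [[0,0,0],[0,0,0]],
], gripper=255)

```text
t: 19.3
ee_pos: [0.5737, -0.266, 0.0048]
eef_rot: [0.149, 0.989, -0.001, 0.003]
ft_force: [-0.8, -0.2, -0.2]
width: 0.643
```

step_arm([
  [[0,0,-0.6],[0,0,0]],
  [[0,0,-1],[0,0,0]],
  [[0,0,-1],[0,0,0]],
  [[0,0.6,-1],[0,0,0]],
  [[0,1,-0.4],[0,0,0]],
  [[0,1,0],[0,0,0]],
  [[-0.4,1,0],[0,0,0]],
  [[-0.3,1,0],[0,0,0]],
  [[0,1,0],[0,0,0]],
  [[0,1,0],[0,0,0]],
  [[0,1,0],[0,0,0]],
  [[0,1,0],[0,0,0]],
])

```text
t: 20.3
ee_pos: [0.6557, -0.0635, 0.11]
eef_rot: [0.154, 0.988, -0.001, 0.003]
ft_force: [0.4, 0.0, 0.3]
width: 0.64
```

step_arm([
  [[0,1,0],[0,0,0]],
  [[0,1,0],[0,0,0]],
  [[0,1,0],[0,0,0]],
  [[0,0.8,0],[0,0,0]],
  [[0,0.5,0],[0,0,0]],
  [[0,0.2,0.3],[0,0,0]],
  [[0,0,0.5],[0,0,0]],
  [[0,0,0],[0,0,0]],
])

```text
t: 20.97
ee_pos: [0.6915, 0.0546, 0.0874]
eef_rot: [0.151, 0.989, -0.001, 0.003]
ft_force: [0.0, -0.4, -1.1]
width: 0.645
```

```bash
python3 -c "
from h import *
go(AN,.043)"
```

```text
t 20.97 tcp [0.6915 0.0546 0.0874] F [-0.0001  0.0053] units [ 0.01 -0.21  1.78] turn [-0.    0.08 -0.04] f [ 0.  -0.4 -1.1] w 0.645
```

step_arm([
  [[0,-0.15,0.4],[0,0.08,-0.04]],
  [[0,-0.1,0.7],[0,0,0]],
  [[0,0,0.4],[0,0,0]],
  [[0,0,0],[0,0,0]],
  [[0,0,0],[0,0,0]],
])

```text
t: 21.38
ee_pos: [0.6875, 0.0418, 0.0447]
eef_rot: [0.152, 0.988, -0.001, -0.003]
ft_force: [0.7, 0.0, 0.3]
width: 0.647
```

```bash
python3 -c "
from h import *
go(AN,.043)"
```

```text
t 21.38 tcp [0.6875 0.0418 0.0447] F [-0.0001 -0.0081] units [-0.    0.32  0.07] turn [-0.03 -0.07 -0.05] f [0.7 0.  0.3] w 0.647
```

step_arm([
  [[0,0.2,-0.08],[-0.03,-0.07,-0.05]],
  [[0,0.12,0],[0,0,0]],
  [[0,0,0],[0,0,0]],
  [[0,0,0],[0,0,0]],
])

```text
t: 21.72
ee_pos: [0.6911, 0.0489, 0.0487]
eef_rot: [0.15, 0.989, 0.0, 0.002]
ft_force: [-0.3, 0.1, -0.2]
width: 0.646
```

```bash
python3 -c "
from h import *
go(AN,.043)"
```

```text
t 21.72 tcp [0.6911 0.0489 0.0487] F [ 0.0012 -0.0003] units [0.05 0.01 0.23] turn [ 0.01  0.04 -0.02] f [-0.3  0.1 -0.2] w 0.646
```

step_arm([
  [[0.04,0,0.12],[0,0.04,0]],
  [[0,0,0.12],[0,0,0]],
  [[0,0,0],[0,0,0]],
  [[0,0,0],[0,0,0]],
])

```text
t: 22.05
ee_pos: [0.6909, 0.0499, 0.0438]
eef_rot: [0.15, 0.989, 0.001, 0.001]
ft_force: [-0.4, -0.3, -1.1]
width: 0.646
```

step_arm([
  [[0,0,0],[0,0,0]],
  [[0,0,0],[0,0,0]],
  [[0,0,0],[0,0,0]],
  [[0,0,0],[0,0,0]],
  [[0,0,-0.6],[0,0,0]],
  [[0,0,-1],[0,0,0]],
  [[0,0,-1],[0,0,0]],
  [[0,-1,-0.3],[0,0,0]],
  [[0,-1,0],[0,0,0]],
  [[0,-1,0],[0,0,0]],
  [[0,-1,0],[0,0,0]],
  [[0,-1,0],[0,0,0]],
], gripper=40)

```text
t: 23.05
ee_pos: [0.6538, -0.0677, 0.1195]
eef_rot: [0.145, 0.989, 0.001, 0.002]
ft_force: [-0.1, -0.1, -1.0]
width: 0.845
```

step_arm([
  [[0,-1,0],[0,0,0]],
  [[0,-1,0],[0,0,0]],
  [[0.3,-1,0],[0,0,0]],
  [[1,-1,0],[0,0,0]],
  [[1,-1,0],[0,0,0]],
  [[1,-1,0],[0,0,0]],
  [[1,-1,0.2],[0,0,0]],
  [[0.8,-0.8,0.6],[0,0,0]],
  [[0.3,-0.4,0.4],[0,0,0]],
  [[0,0,0],[0,0,0]],
  [[0,0,0],[0,0,0]],
])

```text
t: 23.97
ee_pos: [0.4565, -0.2378, 0.0899]
eef_rot: [0.149, 0.989, -0.001, 0.006]
ft_force: [0.9, -0.8, 0.4]
width: 0.845
```

```bash
python3 -c "
from h import *
T,S=locs('CE')
e=blob(T,(320,136),12,22)[2][0]; f=blob(S,(332,260),16,9)[2][0]
print('stack',tri(T,e,S,f))
go((.4545,-.2447),.003)"
```

```text
C 0 [266.1 218.5] [ 21  20 320] [0.4348 0.2185 0.009 ]
C 1 [378.3 205.2] [ 17  11 156] [0.4338 0.2213 0.009 ]
E 0 [414.8 211. ] [ 35  36 718] [ 0.4558 -0.2478  0.009 ]
E 1 [241.8 212.7] [ 18  12 173] [ 0.4549 -0.243   0.009 ]
stack (array([0.68994777, 0.04982017, 0.04426045]), np.float64(0.002884502383152422))
t 24.07 tcp [ 0.4575 -0.2374  0.0901] F [-0.1372 -0.3428] units [ 0.07 -0.31  3.48] turn [-0.01  0.15  0.04] f [-0.3  0.5  0.7] w 0.845
```

step_arm([
  [[0.05,-0.2,0.5],[0,0.13,0.04]],
  [[0,-0.1,0.9],[0,0,0]],
  [[0,0,0.9],[0,0,0]],
  [[0,0,0.5],[0,0,0]],
  [[0,0,0.2],[0,0,0]],
  [[0,0,0],[0,0,0]],
])

```text
t: 24.57
ee_pos: [0.4619, -0.2442, 0.0122]
eef_rot: [0.146, 0.989, -0.002, 0.004]
ft_force: [-0.3, 1.0, 0.2]
width: 0.846
```

```bash
python3 -c "
from h import *
go((.4545,-.2447),.003)"
```

```text
t 24.57 tcp [ 0.4619 -0.2442  0.0122] F [-0.1311 -0.348 ] units [ 0.28 -0.1   0.36] turn [-0.04  0.09  0.08] f [-0.3  1.   0.2] w 0.846
```

step_arm([
  [[0.2,-0.08,0.1],[-0.04,0.09,0.08]],
  [[0.12,0,0.2],[0,0,0]],
  [[0,0,0.1],[0,0,0]],
  [[0,0,0],[0,0,0]],
  [[0,0,0],[0,0,0]],
])

```text
t: 24.98
ee_pos: [0.4548, -0.244, 0.0026]
eef_rot: [0.149, 0.989, -0.0, 0.001]
ft_force: [0.6, -0.6, 0.1]
width: 0.843
```

```bash
python3 -c "
from h import *
go((.4545,-.2447),.003)"
```

```text
t 24.98 tcp [ 0.4548 -0.244   0.0026] F [-0.1379 -0.3499] units [ 0.   -0.03 -0.02] turn [-0.01  0.02  0.02] f [ 0.6 -0.6  0.1] w 0.843
```

step_arm([
  [[0,0,0],[0,0,0]],
  [[0,0,0],[0,0,0]],
  [[0,0,0],[0,0,0]],
  [[0,0,0],[0,0,0]],
  [[0,0,0],[0,0,0]],
  [[0,0,0],[0,0,0]],
  [[0,0,0],[0,0,0]],
], gripper=255)

```text
t: 25.57
ee_pos: [0.4558, -0.2447, 0.0043]
eef_rot: [0.149, 0.989, -0.001, 0.003]
ft_force: [-0.2, 0.5, 0.1]
width: 0.645
```

step_arm([
  [[0,0,-0.6],[0,0,0]],
  [[0,0,-1],[0,0,0]],
  [[-0.6,0,-1],[0,0,0]],
  [[-1,0.6,-1],[0,0,0]],
  [[-1,1,-0.8],[0,0,0]],
  [[-1,1,0],[0,0,0]],
  [[-1,1,0],[0,0,0]],
  [[-0.9,1,0],[0,0,0]],
  [[0,1,0],[0,0,0]],
  [[0,1,0],[0,0,0]],
  [[0,1,0],[0,0,0]],
  [[0,1,0],[0,0,0]],
])

```text
t: 26.57
ee_pos: [0.6572, -0.0768, 0.1191]
eef_rot: [0.154, 0.988, -0.0, 0.002]
ft_force: [0.4, -0.2, -0.4]
width: 0.648
```

step_arm([
  [[0,1,0],[0,0,0]],
  [[0,1,0],[0,0,0]],
  [[0,1,0],[0,0,0]],
  [[0,1,0],[0,0,0]],
  [[0,0.8,0],[0,0,0]],
  [[0,0.5,0],[0,0,0]],
  [[0,0,0.3],[0,0,0]],
  [[0,0,0.5],[0,0,0]],
  [[0,0,0],[0,0,0]],
])

```text
t: 27.32
ee_pos: [0.698, 0.0615, 0.0946]
eef_rot: [0.151, 0.989, 0.0, -0.0]
ft_force: [-0.2, -0.1, -1.7]
width: 0.648
```

```bash
python3 -c "
from h import *
go(AN,.052)"
```

```text
t 27.32 tcp [0.698  0.0615 0.0946] F [0.0041 0.0139] units [ 0.16 -0.55  1.71] turn [ 0.   -0.   -0.02] f [-0.2 -0.1 -1.7] w 0.648
```

step_arm([
  [[0.1,-0.35,0.3],[0,0,0]],
  [[0.04,-0.15,0.5],[0,0,0]],
  [[0,0,0.5],[0,0,0]],
  [[0,0,0],[0,0,0]],
  [[0,0,0],[0,0,0]],
])

```text
t: 27.73
ee_pos: [0.6881, 0.0426, 0.0579]
eef_rot: [0.154, 0.988, -0.001, -0.003]
ft_force: [-0.0, 0.2, 0.8]
width: 0.643
```

```bash
python3 -c "
from h import *
go(AN,.0515)"
```

```text
t 27.73 tcp [0.6881 0.0426 0.0579] F [ 0.0002 -0.0072] units [0.01 0.29 0.26] turn [-0.04 -0.06 -0.1 ] f [-0.   0.2  0.8] w 0.643
```

step_arm([
  [[0,0.2,0],[-0.04,-0.06,-0.1]],
  [[0,0.1,0],[0,0,0]],
  [[0,0,0.1],[0,0,0]],
  [[0,0,0],[0,0,0]],
])

```text
t: 28.07
ee_pos: [0.6912, 0.0483, 0.057]
eef_rot: [0.15, 0.989, 0.0, 0.001]
ft_force: [-0.0, -0.5, -1.0]
width: 0.641
```

```bash
python3 -c "
from h import *
go(AN,.0515)"
```

```text
t 28.07 tcp [0.6912 0.0483 0.057 ] F [ 0.0015 -0.0008] units [0.06 0.03 0.22] turn [ 0.01  0.03 -0.02] f [-0.  -0.5 -1. ] w 0.641
```

step_arm([
  [[0.04,0,0.12],[0,0.03,0]],
  [[0,0,0.12],[0,0,0]],
  [[0,0,0],[0,0,0]],
  [[0,0,0],[0,0,0]],
])

```text
t: 28.4
ee_pos: [0.6909, 0.0493, 0.0516]
eef_rot: [0.15, 0.989, 0.001, 0.001]
ft_force: [-0.1, -0.6, -0.7]
width: 0.646
```

step_arm([
  [[0,0,0],[0,0,0]],
  [[0,0,0],[0,0,0]],
  [[0,0,0],[0,0,0]],
  [[0,0,0],[0,0,0]],
  [[0,0,-0.6],[0,0,0]],
  [[0,0,-1],[0,0,0]],
  [[0,0,-1],[0,0,0]],
  [[0,1,-0.3],[0,0,0]],
  [[0,1,0],[0,0,0]],
  [[0,1,0],[0,0,0]],
  [[0,1,0],[0,0,0]],
  [[0,1,0],[0,0,0]],
], gripper=40)

```text
t: 29.4
ee_pos: [0.7291, 0.1658, 0.1293]
eef_rot: [0.154, 0.988, 0.0, 0.001]
ft_force: [0.4, 0.2, 0.7]
width: 0.844
```

step_arm([
  [[0,1,0],[0,0,0]],
  [[0,1,0],[0,0,0]],
  [[0.5,1,0],[0,0,0]],
  [[1,1,0],[0,0,0]],
  [[1,0.5,0],[0,0,0]],
  [[1,0,0],[0,0,0]],
  [[1,0,0],[0,0,0]],
  [[1,0,0],[0,0,0]],
  [[1,0,0],[0,0,0]],
  [[1,0,0],[0,0,0]],
  [[1,0,0],[0,0,0]],
  [[1,0,0],[0,0,0]],
])

```text
t: 30.4
ee_pos: [0.5319, 0.3572, 0.1251]
eef_rot: [0.154, 0.988, 0.001, 0.003]
ft_force: [-0.1, -0.4, 2.0]
width: 0.841
```

```bash
python3 -c "
from h import *
T,S=locs('C')
e=blob(T,(320,136),12,22)[2][0]; f=blob(S,(332,258),16,9)[2][0]
print('stack',tri(T,e,S,f))
go((.4346,.220),.003)"
```

```text
C 0 [266.1 218.5] [ 21  20 316] [0.4347 0.2185 0.009 ]
C 1 [378.3 205.2] [ 17  12 160] [0.4343 0.2212 0.009 ]
stack (array([0.69036541, 0.051146  , 0.0508142 ]), np.float64(0.005977103909891177))
t 30.5 tcp [0.5296 0.3585 0.1254] F [-0.2446  0.2477] units [ 1.97 -6.44  4.87] turn [ 0.03  0.04 -0.07] f [ 0.5 -0.9 -0. ] w 0.844
```

step_arm([
  [[0.7,-0.5,0],[0.03,0.04,-0.07]],
  [[0.9,-1,0],[0,0,0]],
  [[0.4,-1,0.2],[0,0,0]],
  [[0,-1,0.5],[0,0,0]],
  [[0,-1,0.8],[0,0,0]],
  [[0,-1,0.8],[0,0,0]],
  [[0,-0.7,0.8],[0,0,0]],
  [[0,-0.2,0.5],[0,0,0]],
  [[0,0,0],[0,0,0]],
  [[0,0,0],[0,0,0]],
])

```text
t: 31.33
ee_pos: [0.4379, 0.2163, 0.0353]
eef_rot: [0.148, 0.989, 0.004, 0.006]
ft_force: [-0.5, 0.3, 1.4]
width: 0.845
```

```bash
python3 -c "
from h import *
go((.4346,.220),.003)"
```

```text
t 31.33 tcp [0.4379 0.2163 0.0353] F [-0.2902  0.0848] units [0.18 0.09 1.29] turn [0.1  0.13 0.03] f [-0.5  0.3  1.4] w 0.845
```

step_arm([
  [[0.14,0.1,0.3],[0.1,0.13,0.03]],
  [[0.04,0,0.5],[0,0,0]],
  [[0,0,0.4],[0,0,0]],
  [[0,0,0.1],[0,0,0]],
  [[0,0,0],[0,0,0]],
  [[0,0,0],[0,0,0]],
])

```text
t: 31.83
ee_pos: [0.4396, 0.2244, 0.0039]
eef_rot: [0.149, 0.989, 0.002, 0.003]
ft_force: [-0.1, -0.2, 0.1]
width: 0.846
```

```bash
python3 -c "
from h import *
go((.4346,.220),.003)"
```

```text
t 31.83 tcp [0.4396 0.2244 0.0039] F [-0.2909  0.093 ] units [ 0.14 -0.23  0.04] turn [0.05 0.06 0.01] f [-0.1 -0.2  0.1] w 0.846
```

step_arm([
  [[0.12,-0.18,0],[0.05,0.06,0.01]],
  [[0.05,-0.06,0.06],[0,0,0]],
  [[0,0,0.04],[0,0,0]],
  [[0,0,0],[0,0,0]],
])

```text
t: 32.17
ee_pos: [0.434, 0.2202, 0.0025]
eef_rot: [0.149, 0.989, 0.0, 0.001]
ft_force: [-0.4, 0.7, 0.7]
width: 0.842
```

```bash
python3 -c "
from h import *
go((.4346,.220),.003)"
```

```text
t 32.17 tcp [0.434  0.2202 0.0025] F [-0.2951  0.0873] units [-0.03  0.   -0.02] turn [0.01 0.02 0.01] f [-0.4  0.7  0.7] w 0.842
```

step_arm([
  [[0,0,0],[0,0,0]],
  [[0,0,0],[0,0,0]],
  [[0,0,0],[0,0,0]],
  [[0,0,0],[0,0,0]],
  [[0,0,0],[0,0,0]],
  [[0,0,0],[0,0,0]],
  [[0,0,0],[0,0,0]],
], gripper=255)

```text
t: 32.75
ee_pos: [0.4344, 0.2201, 0.0031]
eef_rot: [0.149, 0.989, 0.001, 0.001]
ft_force: [-0.1, 0.3, 0.4]
width: 0.646
```

step_arm([
  [[0,0,-0.6],[0,0,0]],
  [[0,0,-1],[0,0,0]],
  [[0,0.5,-1],[0,0,0]],
  [[0,1,-1],[0,0,0]],
  [[0,1,-1],[0,0,0]],
  [[0,1,-0.3],[0,0,0]],
  [[0,1,0],[0,0,0]],
  [[-0.5,1,0],[0,0,0]],
  [[-1,0.6,0],[0,0,0]],
  [[-1,0,0],[0,0,0]],
  [[-1,0,0],[0,0,0]],
  [[-1,0,0],[0,0,0]],
])

```text
t: 33.75
ee_pos: [0.585, 0.3414, 0.1314]
eef_rot: [0.147, 0.989, 0.001, -0.002]
ft_force: [-0.6, -0.5, -0.6]
width: 0.646
```

step_arm([
  [[-1,0,0],[0,0,0]],
  [[-1,0,0],[0,0,0]],
  [[-1,0,0],[0,0,0]],
  [[-1,0,0],[0,0,0]],
  [[-1,0,0],[0,0,0]],
  [[-1,0,0],[0,0,0]],
  [[-0.9,-0.5,0],[0,0,0]],
  [[-0.3,-1,0],[0,0,0]],
  [[0,-1,0],[0,0,0]],
  [[0,-1,0],[0,0,0]],
  [[0,0,0],[0,0,0]],
])

```text
t: 34.67
ee_pos: [0.7405, 0.1967, 0.1194]
eef_rot: [0.147, 0.989, -0.002, -0.006]
ft_force: [-1.0, -1.0, 0.1]
width: 0.644
```

```bash
python3 -c "
from h import *
go(AN,.08)
T=snap('top');S=snap('scene')
for tol in(15,20,25):
  e=blob(T,(259,176),14,tol);print(e[1],e[2][0],plane(T,[e[2][0]],.008))
im=cv2.cvtColor(T['img'],cv2.COLOR_RGB2BGR); im2=cv2.cvtColor(S['img'],cv2.COLOR_RGB2BGR)
cv2.imwrite('pics/s5.png',np.hstack([cv2.resize(im[100:200,235:335],None,fx=4,fy=4),cv2.resize(im2[200:300,310:410],None,fx=4,fy=4)]))"
```

```text
t 34.67 tcp [0.7405 0.1967 0.1194] F [0.0047 0.1555] units [ 0.21 -6.21  1.61] turn [-0.06 -0.14  0.07] f [-1.  -1.   0.1] w 0.644
[245 162  27  29 578] (258.67559814453125, 176.0118865966797) [[0.56848409 0.24222435 0.008     ]]
[245 162  29  29 612] (258.96978759765625, 176.00985717773438) [[0.56848482 0.24129456 0.008     ]]
[245 162  29  29 613] (259.0, 176.0) [[0.56851538 0.24119911 0.008     ]]
```

View pics/s5.png

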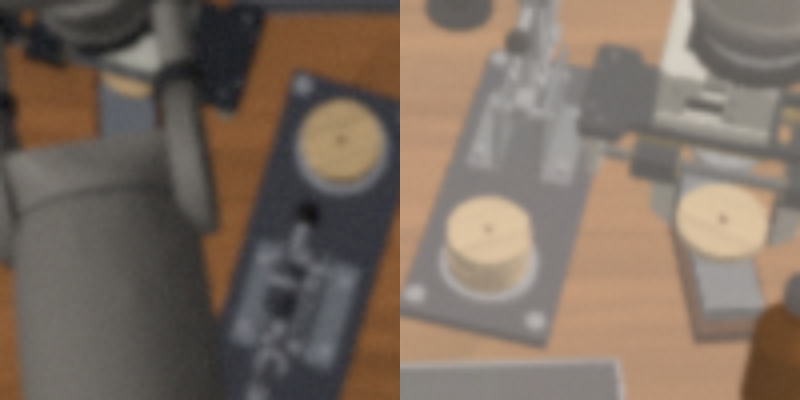

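Four discs are stacked neatly (right picture, 488,231) and the fifth is in the jaws (722,220). I'll carry on.

step_arm([
  [[0.1,-1,0],[-0.06,-0.14,0.07]],
  [[0.1,-1,0],[0,0,0]],
  [[0,-1,0],[0,0,0]],
  [[0,-1,0],[0,0,0]],
  [[0,-0.9,0],[0,0,0]],
  [[0,-0.5,0.3],[0,0,0]],
  [[0,-0.1,0.6],[0,0,0]],
  [[0,0,0.5],[0,0,0]],
  [[0,0,0],[0,0,0]],
  [[0,0,0],[0,0,0]],
])

```text
t: 35.6
ee_pos: [0.6972, 0.0809, 0.0832]
eef_rot: [0.142, 0.99, 0.004, 0.003]
ft_force: [1.4, 0.4, 0.5]
width: 0.644
```

```bash
python3 -c "
from h import *
go(AN,.0595)"
```

```text
t 35.6 tcp [0.6972 0.0809 0.0832] F [-0.0024  0.0321] units [-0.07 -1.29  0.94] turn [0.11 0.06 0.19] f [1.4 0.4 0.5] w 0.644
```

step_arm([
  [[-0.05,-0.6,0],[0.11,0.06,0.19]],
  [[-0.02,-0.6,0],[0,0,0]],
  [[0,-0.2,0],[0,0,0]],
  [[0,0,0.2],[0,0,0]],
  [[0,0,0.2],[0,0,0]],
  [[0,0,0],[0,0,0]],
])

```text
t: 36.1
ee_pos: [0.6894, 0.0456, 0.0742]
eef_rot: [0.149, 0.989, -0.0, 0.001]
ft_force: [-0.6, -0.9, -0.2]
width: 0.647
```

```bash
python3 -c "
from h import *
go(AN,.0595)"
```

```text
t 36.1 tcp [0.6894 0.0456 0.0742] F [ 0.0006 -0.0039] units [0.03 0.16 0.59] turn [-0.    0.03  0.01] f [-0.6 -0.9 -0.2] w 0.647
```

step_arm([
  [[0.02,0.16,0.2],[0,0.03,0]],
  [[0,0.03,0.2],[0,0,0]],
  [[0,0,0.1],[0,0,0]],
  [[0,0,0],[0,0,0]],
  [[0,0,0],[0,0,0]],
])

```text
t: 36.52
ee_pos: [0.6904, 0.0518, 0.0597]
eef_rot: [0.149, 0.989, 0.0, -0.001]
ft_force: [-0.4, 0.2, 0.8]
width: 0.645
```

```bash
python3 -c "
from h import *
go(AN,.0595)"
```

```text
t 36.52 tcp [0.6904 0.0518 0.0597] F [-0.0003  0.0023] units [-0.01 -0.09  0.01] turn [ 0.   -0.02  0.02] f [-0.4  0.2  0.8] w 0.645
```

step_arm([
  [[0,-0.1,-0.06],[0,0,0]],
  [[0,0,0],[0,0,0]],
  [[0,0,0.08],[0,0,0]],
  [[0,0,0],[0,0,0]],
])

```text
t: 36.85
ee_pos: [0.6897, 0.0496, 0.0594]
eef_rot: [0.148, 0.989, 0.0, -0.0]
ft_force: [-0.1, 0.1, -0.5]
width: 0.645
```

```bash
python3 -c "
from h import *
go(AN,.0595)"
```

```text
t 36.85 tcp [0.6897 0.0496 0.0594] F [-0.0003 -0.    ] units [-0.01  0.   -0.  ] turn [ 0.   -0.01  0.02] f [-0.1  0.1 -0.5] w 0.645
```

step_arm([
  [[0,0,0],[0,0,0]],
  [[0,0,0],[0,0,0]],
  [[0,0,0],[0,0,0]],
  [[0,0,0],[0,0,0]],
  [[0,0,-0.6],[0,0,0]],
  [[0,0,-1],[0,0,0]],
  [[0,0,-1],[0,0,0]],
  [[0,1,-0.3],[0,0,0]],
  [[0,1,0],[0,0,0]],
  [[0,1,0],[0,0,0]],
  [[0,1,0],[0,0,0]],
  [[0,1,0],[0,0,0]],
], gripper=40)

```text
t: 37.85
ee_pos: [0.7279, 0.1662, 0.1372]
eef_rot: [0.153, 0.988, -0.0, -0.0]
ft_force: [0.6, -0.6, -0.0]
width: 0.844
```

step_arm([
  [[0.6,1,0],[0,0,0]],
  [[1,0.3,0],[0,0,0]],
  [[1,0,0],[0,0,0]],
  [[1,0,0],[0,0,0]],
  [[1,0,0.2],[0,0,0]],
  [[1,0,0.5],[0,0,0]],
  [[0.8,0,0.5],[0,0,0]],
  [[0.4,0,0.5],[0,0,0]],
  [[0,0,0],[0,0,0]],
  [[0,0,0],[0,0,0]],
])

```text
t: 38.68
ee_pos: [0.5694, 0.2592, 0.0926]
eef_rot: [0.15, 0.989, 0.001, 0.002]
ft_force: [0.1, 0.2, -0.2]
width: 0.846
```

```bash
python3 -c "
from h import *
go((.5687,.2435),.003)
S=snap('scene');im2=cv2.cvtColor(S['img'],cv2.COLOR_RGB2BGR)
print(proj(S,[[.5687,.2435,.008],[.5987,.2435,.008],[.5687,.2735,.008],[.5687,.2135,.008]]).round(1).tolist(),proj(S,[[.69,.0495,.065]]))
cv2.imwrite('pics/cap.png',cv2.resize(im2[190:290,310:440],None,fx=6,fy=6))"
```

```text
t 38.68 tcp [0.5694 0.2592 0.0926] F [-0.1772  0.1646] units [-0.15 -0.62  3.58] turn [ 0.04  0.04 -0.  ] f [ 0.1  0.2 -0.2] w 0.846
[[391.1, 234.6], [392.7, 241.8], [400.6, 234.4], [381.7, 234.9]] [[331.62895419 254.97643809]]
```

View pics/cap.png

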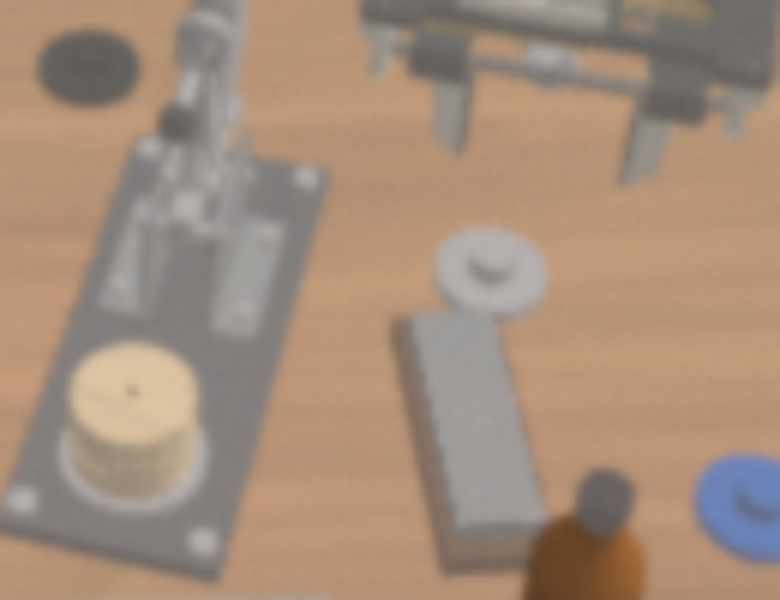

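All five discs are well aligned (133,393). The cap is at (491,270), close to the oilstone, so I'll lift it straight up. Descending on it now.

step_arm([
  [[-0.1,-0.4,0.5],[0.04,0.04,0]],
  [[-0.04,-0.25,0.9],[0,0,0]],
  [[0,0,0.9],[0,0,0]],
  [[0,0,0.4],[0,0,0]],
  [[0,0,0],[0,0,0]],
  [[0,0,0],[0,0,0]],
], newtons=25)

```text
t: 39.23
ee_pos: [0.5785, 0.2411, 0.0288]
eef_rot: [0.152, 0.988, 0.003, 0.007]
ft_force: [0.5, 0.7, 0.4]
width: 0.841
```

```bash
python3 -c "
from h import *
go((.5687,.2435),.003)"
```

```text
t 39.23 tcp [0.5785 0.2411 0.0288] F [-0.1632  0.15  ] units [ 0.41 -0.03  1.03] turn [ 0.08  0.14 -0.05] f [0.5 0.7 0.4] w 0.841
```

step_arm([
  [[0.25,0,0.1],[0.08,0.14,-0.05]],
  [[0.15,0,0.3],[0,0,0]],
  [[0,0,0.4],[0,0,0]],
  [[0,0,0.1],[0,0,0]],
  [[0,0,0],[0,0,0]],
  [[0,0,0],[0,0,0]],
])

```text
t: 39.73
ee_pos: [0.5709, 0.2455, 0.0081]
eef_rot: [0.149, 0.989, 0.001, 0.003]
ft_force: [-0.0, -0.2, 0.4]
width: 0.842
```

```bash
python3 -c "
from h import *
go((.5687,.2435),.003)"
```

```text
t 39.73 tcp [0.5709 0.2455 0.0081] F [-0.1717  0.152 ] units [ 0.06 -0.1   0.2 ] turn [0.04 0.05 0.01] f [-0.  -0.2  0.4] w 0.842
```

step_arm([
  [[0.06,-0.08,0.15],[0.04,0.05,0.01]],
  [[0,0,0.1],[0,0,0]],
  [[0,0,0],[0,0,0]],
  [[0,0,0],[0,0,0]],
])

```text
t: 40.07
ee_pos: [0.569, 0.244, 0.0017]
eef_rot: [0.149, 0.989, -0.0, 0.0]
ft_force: [-0.1, -0.4, 0.4]
width: 0.842
```

step_arm([
  [[0,0,0],[0,0,0]],
  [[0,0,0],[0,0,0]],
  [[0,0,0],[0,0,0]],
  [[0,0,0],[0,0,0]],
  [[0,0,0],[0,0,0]],
  [[0,0,0],[0,0,0]],
  [[0,0,0],[0,0,0]],
], gripper=255, newtons=25)

```text
t: 40.65
ee_pos: [0.5692, 0.244, 0.0019]
eef_rot: [0.149, 0.989, -0.0, 0.0]
ft_force: [-0.3, -0.6, -0.2]
width: 0.64
```

```bash
python3 -c "
from h import *
go((.5687,.2435),.003)"
```

```text
t 40.65 tcp [0.5692 0.244  0.0019] F [-0.1729  0.15  ] units [ 0.01 -0.02 -0.04] turn [0.   0.01 0.  ] f [-0.3 -0.6 -0.2] w 0.64
```

step_arm([
  [[0,0,-0.6],[0,0,0]],
  [[0,0,-1],[0,0,0]],
  [[0,0.3,-1],[0,0,0]],
  [[-0.5,0.6,-1],[0,0,0]],
  [[-1,0.6,-0.8],[0,0,0]],
  [[-1,0,0],[0,0,0]],
  [[-1,0,0],[0,0,0]],
  [[-1,0,0],[0,0,0]],
  [[-1,0,0],[0,0,0]],
  [[-0.9,-0.4,0],[0,0,0]],
  [[-0.5,-1,0],[0,0,0]],
  [[0,-1,0],[0,0,0]],
])

```text
t: 41.65
ee_pos: [0.7284, 0.1752, 0.1087]
eef_rot: [0.145, 0.989, -0.002, -0.006]
ft_force: [-1.0, -1.2, -3.3]
width: 0.64
```

step_arm([
  [[0,-1,0],[0,0,0]],
  [[0,-1,0],[0,0,0]],
  [[0,-1,0],[0,0,0]],
  [[0,-0.6,0],[0,0,0]],
  [[0,0,0],[0,0,0]],
  [[0,0,0],[0,0,0]],
])

```text
t: 42.15
ee_pos: [0.6985, 0.0787, 0.1032]
eef_rot: [0.148, 0.989, -0.003, -0.011]
ft_force: [0.9, 0.3, -1.8]
width: 0.639
```

```bash
python3 -c "
from h import *
go(AN,.0675)"
```

```text
t 42.15 tcp [0.6985 0.0787 0.1032] F [-0.0005  0.0304] units [-0.04 -1.2   1.44] turn [-0.12 -0.24  0.04] f [ 0.9  0.3 -1.8] w 0.639
```

step_arm([
  [[0,-0.6,0],[-0.12,-0.24,0.04]],
  [[0,-0.5,0],[0,0,0]],
  [[0,-0.1,0.2],[0,0,0]],
  [[0,0,0.4],[0,0,0]],
  [[0,0,0.2],[0,0,0]],
  [[0,0,0],[0,0,0]],
])

```text
t: 42.65
ee_pos: [0.6899, 0.0533, 0.08]
eef_rot: [0.148, 0.989, 0.001, -0.001]
ft_force: [-0.5, 0.5, -3.1]
width: 0.644
```

```bash
python3 -c "
from h import *
go(AN,.0675)"
```

```text
t 42.65 tcp [0.6899 0.0533 0.08  ] F [-0.0013  0.0036] units [-0.05 -0.14  0.5 ] turn [ 0.02 -0.02  0.04] f [-0.5  0.5 -3.1] w 0.644
```

step_arm([
  [[-0.05,-0.14,0.15],[0,0,0.04]],
  [[0,0,0.2],[0,0,0]],
  [[0,0,0.1],[0,0,0]],
  [[0,0,0],[0,0,0]],
])

```text
t: 42.98
ee_pos: [0.6904, 0.0514, 0.0669]
eef_rot: [0.149, 0.989, 0.001, -0.001]
ft_force: [-2.1, -1.5, 4.2]
width: 0.64
```

```bash
python3 -c "
from h import *
go(AN,.0675)"
```

```text
t 42.98 tcp [0.6904 0.0514 0.0669] F [-0.0002  0.0019] units [-0.01 -0.08 -0.03] turn [ 0.02 -0.03  0.02] f [-2.1 -1.5  4.2] w 0.64
```

step_arm([
  [[0,0,0],[0,0,0]],
  [[0,0,0],[0,0,0]],
  [[0,0,0],[0,0,0]],
  [[0,0,0],[0,0,0]],
  [[0,0,-0.5],[0,0,0]],
  [[0,0,-0.8],[0,0,0]],
  [[0,0,-1],[0,0,0]],
  [[0,-0.5,-1],[0,0,0]],
  [[0,-1,-1],[0,0,0]],
  [[0,-1,-0.4],[0,0,0]],
  [[0,-1,0],[0,0,0]],
  [[0,-1,0],[0,0,0]],
], gripper=40)

```text
t: 43.98
ee_pos: [0.6593, -0.0535, 0.1982]
eef_rot: [0.144, 0.99, 0.002, 0.004]
ft_force: [0.5, -0.2, -1.1]
width: 0.839
```

step_arm([
  [[0,-1,0],[0,0,0]],
  [[0,-1,0],[0,0,0]],
  [[0,-1,0],[0,0,0]],
  [[0,-1,0],[0,0,0]],
  [[0,-1,0],[0,0,0]],
  [[0,-1,0],[0,0,0]],
  [[0,0,0],[0,0,0]],
])

```text
t: 44.57
ee_pos: [0.6142, -0.2087, 0.2096]
eef_rot: [0.146, 0.989, -0.0, 0.011]
ft_force: [-0.5, -1.0, -0.3]
width: 0.844
```

```bash
python3 -c "
from h import *
go((.4975,-.4186),.18)
T=snap('top');S=snap('scene')
im=cv2.cvtColor(T['img'],cv2.COLOR_RGB2BGR); im2=cv2.cvtColor(S['img'],cv2.COLOR_RGB2BGR)
print(proj(T,[[.4975,-.4186,.15],[.69,.0495,.073]]).round(1),proj(S,[[.4975,-.4186,.15],[.69,.0495,.073]]).round(1))
A=lambda i,u,v:cv2.resize(i[v:v+50,u:u+65],None,fx=6,fy=6,interpolation=cv2.INTER_CUBIC)
cv2.imwrite('pics/bar.png',np.vstack([np.hstack([A(im,445,175),A(im2,155,180)]),np.hstack([A(im,288,112),A(im2,300,225)])]))"
```

```text
t 44.57 tcp [ 0.6142 -0.2087  0.2096] F [ 0.0039 -0.2691] units [ 2.08 -9.39  1.12] turn [0.03 0.25 0.09] f [-0.5 -1.  -0.3] w 0.844
[[484.5 195.8]
 [319.3 133.7]] [[175.2 190.9]
 [331.7 253.2]]
```

View pics/bar.png

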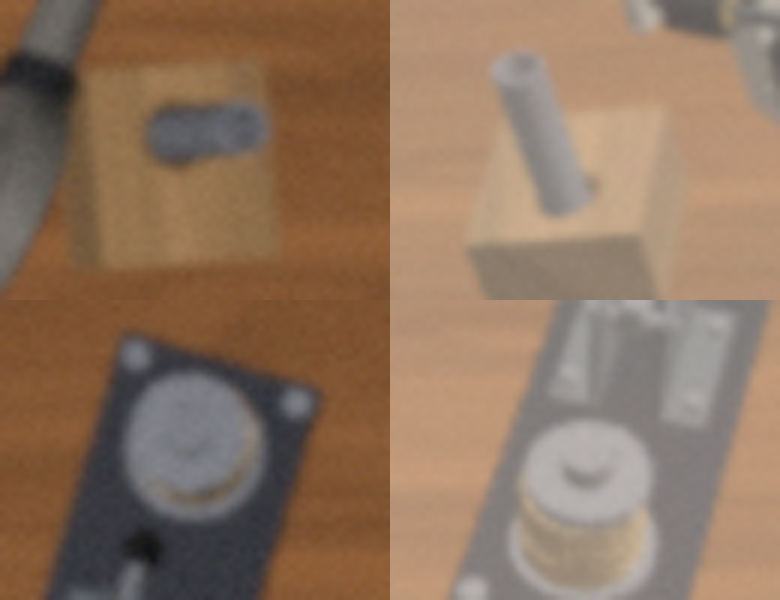

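The cap sits about 2 mm towards +y on a neat stack, and the bar top is where I predicted: (485,196) top and (176,191) scene. Going for the bar.

step_arm([
  [[0.3,-0.6,0],[0,0.25,0.09]],
  [[0.5,-1,0],[0,0,0]],
  [[0.5,-1,0],[0,0,0]],
  [[0.5,-1,0],[0,0,0]],
  [[0.3,-1,0],[0,0,0]],
  [[0,-1,0.2],[0,0,0]],
  [[0,-1,0.2],[0,0,0]],
  [[0,-1,0.2],[0,0,0]],
  [[0,-1,0.2],[0,0,0]],
  [[0,-0.7,0.2],[0,0,0]],
  [[0,0,0],[0,0,0]],
  [[0,0,0],[0,0,0]],
])

```text
t: 45.67
ee_pos: [0.5033, -0.4054, 0.1893]
eef_rot: [0.139, 0.99, 0.003, 0.005]
ft_force: [-1.0, -0.1, 0.4]
width: 0.839
```

```bash
python3 -c "
from h import *
go((.497,-.418),.108)"
```

```text
t 45.67 tcp [ 0.5033 -0.4054  0.1893] F [-0.0439 -0.4898] units [ 0.13 -0.58  3.24] turn [0.09 0.09 0.25] f [-1.  -0.1  0.4] w 0.839
```

step_arm([
  [[0.08,-0.35,0],[0.09,0.09,0.25]],
  [[0.03,-0.2,0.2],[0,0,0]],
  [[0,0,0.3],[0,0,0]],
  [[0,0,0],[0,0,0]],
  [[0,0,0],[0,0,0]],
])

```text
t: 46.08
ee_pos: [0.4993, -0.4141, 0.1772]
eef_rot: [0.148, 0.989, -0.0, 0.001]
ft_force: [-0.1, 0.7, -0.0]
width: 0.844
```

```bash
python3 -c "
from h import *
go((.497,-.418),.108)"
```

```text
t 46.08 tcp [ 0.4993 -0.4141  0.1772] F [-0.0451 -0.4993] units [ 0.05 -0.17  2.77] turn [-0.    0.01  0.03] f [-0.1  0.7 -0. ] w 0.844
```

step_arm([
  [[0.05,-0.17,0.4],[0,0,0.03]],
  [[0,0,0.8],[0,0,0]],
  [[0,0,0.8],[0,0,0]],
  [[0,0,0.5],[0,0,0]],
  [[0,0,0.15],[0,0,0]],
  [[0,0,0],[0,0,0]],
  [[0,0,0],[0,0,0]],
])

```text
t: 46.67
ee_pos: [0.4971, -0.4172, 0.1067]
eef_rot: [0.149, 0.989, -0.0, 0.001]
ft_force: [0.4, 0.1, 1.1]
width: 0.841
```

```bash
python3 -c "
from h import *
go((.497,-.418),.108)"
```

```text
t 46.67 tcp [ 0.4971 -0.4172  0.1067] F [-0.0462 -0.5029] units [-0.   -0.03 -0.05] turn [-0.    0.02  0.02] f [0.4 0.1 1.1] w 0.841
```

step_arm([
  [[0,0,0],[0,0,0]],
  [[0,0,0],[0,0,0]],
  [[0,0,0],[0,0,0]],
  [[0,0,0],[0,0,0]],
  [[0,0,0],[0,0,0]],
  [[0,0,0],[0,0,0]],
  [[0,0,0],[0,0,0]],
  [[0,0,0],[0,0,0]],
  [[0,0,0],[0,0,0]],
  [[0,0,0],[0,0,0]],
], gripper=255, newtons=50)

```text
t: 47.5
ee_pos: [0.4986, -0.4187, 0.1111]
eef_rot: [0.148, 0.989, -0.003, 0.004]
ft_force: [-0.4, -0.4, 0.4]
width: 0.273
```

```bash
python3 -c "
from h import *
go((.497,-.418),.23)"
```

```text
t 47.5 tcp [ 0.4986 -0.4187  0.1111] F [-0.0443 -0.5039] units [ 0.03 -0.01 -4.75] turn [-0.04  0.1   0.02] f [-0.4 -0.4  0.4] w 0.273
```

Gripped (25 mm). Lifting and carrying the bar over to the lever.

step_arm([
  [[0,0,-0.5],[0,0.1,0]],
  [[0,0,-0.9],[0,0,0]],
  [[0,0,-1],[0,0,0]],
  [[0,0,-1],[0,0,0]],
  [[0,0.5,-1],[0,0,0]],
  [[0.3,1,-1],[0,0,0]],
  [[0.6,1,-1],[0,0,0]],
  [[0.6,1,-1],[0,0,0]],
  [[0.6,1,-0.5],[0,0,0]],
  [[0.6,1,0],[0,0,0]],
  [[0.6,1,0],[0,0,0]],
  [[0.6,1,0],[0,0,0]],
])

```text
t: 48.5
ee_pos: [0.4587, -0.2065, 0.3084]
eef_rot: [0.152, 0.988, 0.002, -0.005]
ft_force: [1.2, 0.3, -3.2]
width: 0.277
```

step_arm([
  [[0.6,1,0],[0,0,0]],
  [[0.6,1,0],[0,0,0]],
  [[0.6,1,0],[0,0,0]],
  [[0.6,1,0],[0,0,0]],
  [[0.6,1,0],[0,0,0]],
  [[0.6,1,0],[0,0,0]],
  [[0.6,1,0],[0,0,0]],
  [[0.6,1,0],[0,0,0]],
  [[0.4,1,0],[0,0,0]],
  [[0,1,0],[0,0,0]],
  [[0,0,0],[0,0,0]],
])

```text
t: 49.42
ee_pos: [0.3994, 0.0888, 0.3081]
eef_rot: [0.152, 0.988, 0.004, -0.009]
ft_force: [-0.2, -0.9, -2.8]
width: 0.274
```

```bash
cat >> h.py <<'E'
PIN=np.array([-.160,0,.054])
def goP(a,d,s=.101,pin=PIN,show=1):
    """bar on lever at angle a, foot d from pin; s = TCP to foot"""
    t=.5-a; u=np.array([-np.sin(t),0,np.cos(t)]); p=pin+u*(d+s)
    B=np.c_[np.r_[EX,0],np.r_[EY,0],[0,0,1]]
    G=B@np.array([[-np.cos(t),0,np.sin(t)],[0,1,0],[-np.sin(t),0,-np.cos(t)]])
    st=r.get_state(); M=Ro.from_quat(st["eef_rot"]).as_matrix(); W=np.r_[AN,0]+B@p
    print("t",round(st["t"],2),"F",toF(st["ee_pos"]).round(4),st["ee_pos"][2].round(4),"tgtF",p.round(4),"units",(M.T@(W-st["ee_pos"])/.025).round(2),"turn",(Ro.from_matrix(M.T@G).as_rotvec()/np.radians(5)).round(2),"f",st["ft_force"].round(1),"w",round(st["width"],3),"q",st["joint_positions"].round(2))
E
python3 -c "
from h import *
goP(0,.13)"
```

```text
t 49.42 F [-0.2893 -0.0484] 0.3081 tgtF [-0.2707  0.      0.2567] units [-0.77  1.93  2.05] turn [ 0.05 -5.95 -0.06] f [-0.2 -0.9 -2.8] w 0.274 q [ 0.02  0.07  1.64  0.01  1.44 -1.25]
```

step_arm([
  [[0,0.6,0],[0.05,-1,-0.06]],
  [[0,0.9,0],[0,-1,0]],
  [[0,0.4,0],[0,-1,0]],
  [[0,0,0],[0,-1,0]],
  [[0,0,0],[0,-1,0]],
  [[0,0,0],[0,-0.8,0]],
  [[0,0,0],[0,0,0]],
  [[0,0,0],[0,0,0]],
])

```text
t: 50.08
ee_pos: [0.4111, 0.1355, 0.3039]
eef_rot: [0.142, 0.959, -0.037, 0.244]
ft_force: [0.3, 0.2, -2.0]
width: 0.272
```

```bash
python3 -c "
from h import *
goP(0,.13)"
```

```text
t 50.08 F [-0.2918 -0.0003] 0.3039 tgtF [-0.2707  0.      0.2567] units [0.16 0.01 2.06] turn [ 0.01 -0.02  0.08] f [ 0.3  0.2 -2. ] w 0.272 q [ 0.36 -0.08  1.92 -0.37  0.93 -0.76]
```

step_arm([
  [[0.12,0,0.5],[0,0,0.08]],
  [[0.06,0,0.8],[0,0,0]],
  [[0,0,0.7],[0,0,0]],
  [[0,0,0.2],[0,0,0]],
  [[0,0,0],[0,0,0]],
  [[0,0,0],[0,0,0]],
])

```text
t: 50.58
ee_pos: [0.4353, 0.1262, 0.2528]
eef_rot: [0.148, 0.959, -0.037, 0.239]
ft_force: [-0.1, -0.4, -2.5]
width: 0.277
```

```bash
python3 -c "
from h import *
goP(0,.115)
T=snap('top');S=snap('scene')
B=np.c_[np.r_[EX,0],np.r_[EY,0],[0,0,1]]; u=np.array([-np.sin(.5),0,np.cos(.5)])
L=[np.r_[AN,0]+B@(PIN+u*d) for d in(.04,.1)]
s=r.get_state(); z=Ro.from_quat(s['eef_rot']).as_matrix()[:,2]; L+=[s['ee_pos']+z*.101,s['ee_pos']+z*.02]
out=[]
for I,(u0,v0) in((T,(265,165)),(S,(310,150))):
    im=cv2.resize(cv2.cvtColor(I['img'],cv2.COLOR_RGB2BGR)[v0:v0+70,u0:u0+65],None,fx=6,fy=6,interpolation=cv2.INTER_CUBIC)
    for p,c in zip((proj(I,L)-[u0,v0]+.5)*6,((0,255,0),(0,255,0),(0,0,255),(255,0,0))): cv2.circle(im,tuple(int(x) for x in p),3,c,-1)
    out.append(im)
cv2.imwrite('pics/al.png',np.hstack(out))"
```

```text
t 50.58 F [-0.266 -0.002] 0.2528 tgtF [-0.2636  0.      0.2436] units [0.09 0.08 0.37] turn [-0.04 -0.13 -0.07] f [-0.1 -0.4 -2.5] w 0.277 q [ 0.3   0.    1.98 -0.39  0.78 -0.74]
```

View pics/al.png

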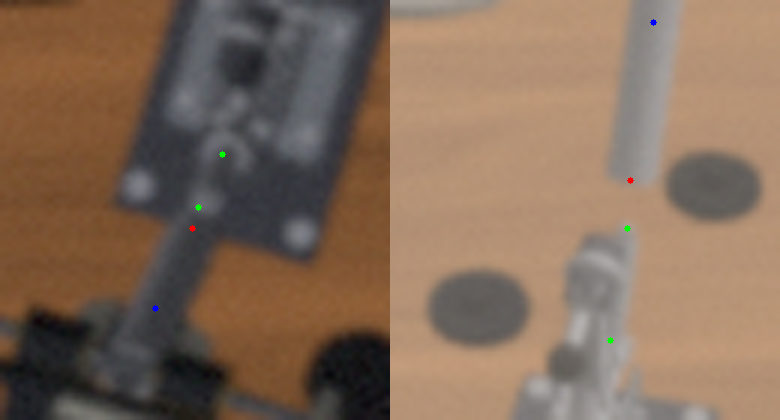

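```bash
python3 -c "
from h import *
T=snap('top');S=snap('scene')
B=np.c_[np.r_[EX,0],np.r_[EY,0],[0,0,1]]; u=np.array([-np.sin(.5),0,np.cos(.5)])
print('bolts')
L=[np.r_[AN,0]+B@(PIN+u*d) for d in(.04,.1)]
out=[]
for I,(u0,v0) in((T,(284,180)),(S,(332,172))):
    im=cv2.resize(cv2.cvtColor(I['img'],cv2.COLOR_RGB2BGR)[v0:v0+36,u0:u0+32],None,fx=12,fy=12,interpolation=cv2.INTER_CUBIC)
    im=cv2.convertScaleAbs(im,alpha=1.6 if I is T else 1.0)
    for p in (proj(I,L)-[u0,v0]+.5)*12: cv2.circle(im,tuple(int(x) for x in p),2,(0,255,0),-1)
    out.append(im)
cv2.imwrite('pics/al2.png',np.hstack(out))
hsv=cv2.cvtColor(T['img'],cv2.COLOR_RGB2HSV)
# bolts (bright on plate): corners of plate
g=cv2.cvtColor(T['img'],cv2.COLOR_RGB2GRAY)
for c in((311,121),(337,129),(288,196),(315,204)):
    w=g[c[1]-5:c[1]+6,c[0]-5:c[0]+6].astype(float); w=np.clip(w-np.percentile(w,75),0,None); v,uu=np.mgrid[-5:6,-5:6]
    p=[c[0]+(w*uu).sum()/w.sum(),c[1]+(w*v).sum()/w.sum()]; X=plane(T,[p],.013)[0]; print(np.round(p,2),X.round(4),toF(X).round(4))
"
```

```text
bolts
[311.99 122.33] [0.7368 0.0733 0.013 ] [0.0376 0.0366]
[337.8  128.99] [ 0.7151 -0.0079  0.013 ] [ 0.0409 -0.0474]
[287.35 195.46] [0.5065 0.1514 0.013 ] [-0.2054  0.0431]
[314.77 204.08] [0.4791 0.0656 0.013 ] [-0.2062 -0.047 ]
```

View pics/al2.png

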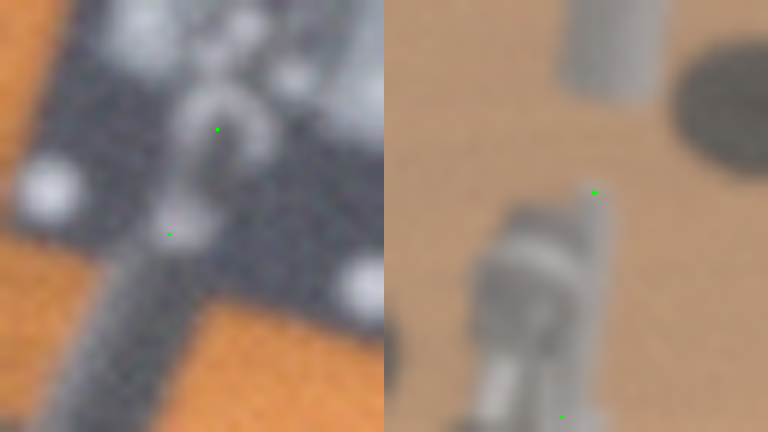

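```bash
sed -i 's/^PIN=.*/PIN=np.array([-.158,-.0025,.054])/' h.py; python3 -c "
from h import *
goP(0,.10);goP(0,.04)"
```

```text
t 50.78 F [-0.2663 -0.0014] 0.2536 tgtF [-0.2544 -0.0025  0.2304] units [ 0.02 -0.04  1.04] turn [-0.02 -0.11 -0.06] f [-0.1 -0.2 -3.9] w 0.274 q [ 0.3   0.    1.98 -0.39  0.78 -0.73]
t 50.78 F [-0.2663 -0.0014] 0.2536 tgtF [-0.2256 -0.0025  0.1777] units [-0.01 -0.04  3.44] turn [-0.02 -0.11 -0.06] f [-0.1 -0.2 -3.9] w 0.274 q [ 0.3   0.    1.98 -0.39  0.78 -0.73]
```

step_arm([
  [[0,-0.05,0.3],[0,-0.11,-0.06]],
  [[0,0,0.4],[0,0,0]],
  [[0,0,0.4],[0,0,0]],
  [[0,0,0.2],[0,0,0]],
  [[0,0,0],[0,0,0]],
])

```text
t: 51.2
ee_pos: [0.4509, 0.1223, 0.2283]
eef_rot: [0.144, 0.957, -0.036, 0.248]
ft_force: [-0.2, 0.2, -2.7]
width: 0.274
```

```bash
python3 -c "
from h import *
goP(0,.09);goP(0,.04)"
```

```text
t 51.2 F [-0.2499 -0.0012] 0.2283 tgtF [-0.2496 -0.0025  0.2216] units [ 0.12 -0.05  0.24] turn [0.04 0.08 0.  ] f [-0.2  0.2 -2.7] w 0.274 q [ 0.28  0.05  2.02 -0.43  0.68 -0.71]
t 51.2 F [-0.2499 -0.0012] 0.2283 tgtF [-0.2256 -0.0025  0.1777] units [ 0.13 -0.06  2.24] turn [0.04 0.08 0.  ] f [-0.2  0.2 -2.7] w 0.274 q [ 0.28  0.05  2.02 -0.43  0.68 -0.71]
```

step_arm([
  [[0.12,-0.06,0.1],[0.04,0.08,0]],
  [[0.03,0,0.3],[0,0,0]],
  [[0,0,0.3],[0,0,0]],
  [[0,0,0.2],[0,0,0]],
  [[0,0,0],[0,0,0]],
])

```text
t: 51.62
ee_pos: [0.4585, 0.1189, 0.2067]
eef_rot: [0.145, 0.958, -0.037, 0.246]
ft_force: [-0.6, -0.1, -2.7]
width: 0.277
```

```bash
python3 -c "
from h import *
goP(0,.04)"
```

```text
t 51.62 F [-0.2417 -0.0021] 0.2067 tgtF [-0.2256 -0.0025  0.1777] units [-0.01 -0.02  1.33] turn [0.01 0.02 0.  ] f [-0.6 -0.1 -2.7] w 0.277 q [ 0.26  0.09  2.04 -0.45  0.63 -0.69]
```

step_arm([
  [[0,-0.02,0.2],[0,0.02,0]],
  [[0,0,0.4],[0,0,0]],
  [[0,0,0.35],[0,0,0]],
  [[0,0,0.1],[0,0,0]],
  [[0,0,0],[0,0,0]],
])

```text
t: 52.03
ee_pos: [0.4717, 0.1144, 0.1818]
eef_rot: [0.145, 0.958, -0.036, 0.245]
ft_force: [-0.2, -0.4, -2.2]
width: 0.277
```

```bash
python3 -c "
from h import *
goP(0,.04)
T=snap('top');S=snap('scene')
out=[cv2.resize(cv2.cvtColor(I['img'],cv2.COLOR_RGB2BGR)[v0:v0+60,u0:u0+50],None,fx=8,fy=8,interpolation=cv2.INTER_CUBIC) for I,(u0,v0) in((T,(275,160)),(S,(325,165)))]
cv2.imwrite('pics/ins.png',np.hstack(out))"
```

```text
t 52.03 F [-0.2277 -0.0026] 0.1818 tgtF [-0.2256 -0.0025  0.1777] units [0.   0.   0.18] turn [ 0.01 -0.    0.  ] f [-0.2 -0.4 -2.2] w 0.277 q [ 0.24  0.15  2.05 -0.49  0.55 -0.66]
```

View pics/ins.png

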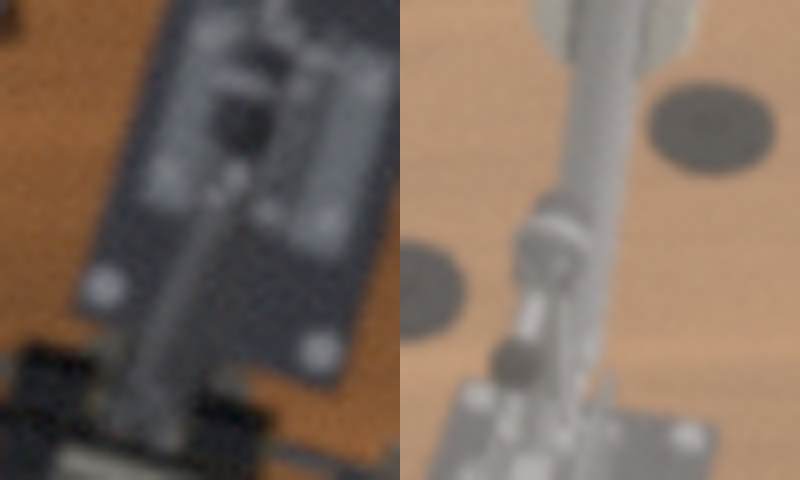

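The bar covers the stub down to the collar in both views. Pushing on until it seats.

step_arm([
  [[0,0,0.15],[0,0,0]],
  [[0,0,0.15],[0,0,0]],
  [[0,0,0.1],[0,0,0]],
  [[0,0,0],[0,0,0]],
])

```text
t: 52.47
ee_pos: [0.4777, 0.114, 0.1815]
eef_rot: [0.144, 0.956, -0.035, 0.251]
ft_force: [-1.8, -0.0, -5.1]
width: 0.274
```

```bash
python3 -c "
from h import *
goP(0,.04)"
```

```text
t 52.47 F [-0.2219 -0.0011] 0.1815 tgtF [-0.2256 -0.0025  0.1777] units [ 0.2  -0.05  0.06] turn [ 0.07  0.14 -0.01] f [-1.8 -0.  -5.1] w 0.274 q [ 0.24  0.16  2.05 -0.51  0.53 -0.65]
```

step_arm([
  [[0.2,-0.05,0.05],[0.07,0.14,0]],
  [[0.02,0,0.1],[0,0,0]],
  [[0,0,0],[0,0,0]],
])

```text
t: 52.72
ee_pos: [0.4748, 0.1144, 0.1794]
eef_rot: [0.145, 0.957, -0.036, 0.248]
ft_force: [0.6, -0.5, -3.6]
width: 0.273
```

```bash
python3 -c "
from h import *
goP(0,.04)"
```

```text
t 52.72 F [-0.2248 -0.0017] 0.1794 tgtF [-0.2256 -0.0025  0.1777] units [ 0.06 -0.03  0.04] turn [ 0.03  0.07 -0.02] f [ 0.6 -0.5 -3.6] w 0.273 q [ 0.24  0.16  2.06 -0.5   0.54 -0.64]
```

step_arm([
  [[0,0,0.15],[0,0,0]],
  [[0,0,0.15],[0,0,0]],
])

```text
t: 52.88
ee_pos: [0.4796, 0.1142, 0.1799]
eef_rot: [0.145, 0.956, -0.035, 0.253]
ft_force: [-32.4, -0.1, 50.3]
width: 0.275
```

```bash
python3 -c "
from h import *
goP(0,.04)"
```

```text
t 52.88 F [-0.2201 -0.0004] 0.1799 tgtF [-0.2256 -0.0025  0.1777] units [ 0.23 -0.08 -0.03] turn [ 0.07  0.19 -0.03] f [-32.4  -0.1  50.3] w 0.275 q [ 0.24  0.16  2.05 -0.52  0.53 -0.63]
```

The bar is seated hard on the shoulder, with about 60 N along the bar and the foot at 40 mm from the pin. Relaxing and starting the throw.

step_arm([
  [[0.1,-0.06,-0.05],[0.05,0.1,0]],
  [[0,0,0],[0,0.2,0]],
  [[-0.35,0,0.01],[0,0.7,0]],
  [[-0.49,0,0.02],[0,1,0]],
  [[-0.49,0,0.02],[0,1,0]],
], gripper=255, newtons=60)

```text
t: 53.3
ee_pos: [0.5011, 0.108, 0.1926]
eef_rot: [0.145, 0.982, -0.015, 0.121]
ft_force: [2.3, -4.4, -6.8]
width: 0.271
```

```bash
cat >> h.py <<'E'
def ang():
    s=r.get_state(); f=toF(s["ee_pos"]); d=np.array([f[0]-PIN[0],s["ee_pos"][2]-PIN[2]]); return .5+np.arctan2(d[0],d[1]),np.hypot(*d)
E
python3 -c "
from h import *
a,R=ang();print('a',a,'R',R);goP(a,.04)"
```

```text
a 0.22077890800777433 R 0.14423501876348618
t 53.3 F [-1.978e-01  1.000e-04] 0.1926 tgtF [-0.1969 -0.0025  0.1895] units [-0.   -0.1   0.13] turn [ 0.08 -0.39  0.08] f [ 2.3 -4.4 -6.8] w 0.271 q [ 0.12  0.24  1.8  -0.12  0.88 -1.09]
```

step_arm([
  [[-0.45,-0.1,0.14],[0.08,0.5,0.08]],
  [[-0.5,0,0.03],[0,1,0]],
  [[-0.5,0,0.03],[0,1,0]],
  [[-0.5,0,0.03],[0,1,0]],
])

```text
t: 53.63
ee_pos: [0.5498, 0.0918, 0.1957]
eef_rot: [0.148, 0.988, 0.008, -0.036]
ft_force: [1.2, 0.6, -3.0]
width: 0.271
```

```bash
python3 -c "
from h import *
a,R=ang();print('a',a,'R',R);goP(a,.04)"
```

```text
a 0.5812966051224493 R 0.1421456937286369
t 53.63 F [-0.1465 -0.0011] 0.1957 tgtF [-0.1465 -0.0025  0.1945] units [ 0.   -0.06  0.05] turn [0.06 0.09 0.04] f [ 1.2  0.6 -3. ] w 0.271 q [ 0.01  0.46  1.42  0.03  1.32 -1.27]
```

step_arm([
  [[-0.5,-0.05,0.06],[0.06,1,0.04]],
  [[-0.5,0,0.03],[0,1,0]],
  [[-0.5,0,0.03],[0,1,0]],
])

```text
t: 53.88
ee_pos: [0.5818, 0.0814, 0.1871]
eef_rot: [0.146, 0.973, 0.027, -0.177]
ft_force: [-9.7, 3.7, 5.5]
width: 0.275
```

```bash
python3 -c "
from h import *
a,R=ang();print('a',a,'R',R);goP(a,.04)"
```

```text
a 0.8277393156149735 R 0.14055534982453396
t 53.88 F [-0.1128 -0.0015] 0.1871 tgtF [-0.1126 -0.0025  0.1875] units [ 0.   -0.04 -0.02] turn [ 0.01 -0.36  0.03] f [-9.7  3.7  5.5] w 0.275 q [-0.04  0.7   1.09  0.09  1.7  -1.32]
```

step_arm([
  [[-0.6,0,0.02],[0,0.5,0]],
  [[-0.5,0,0.03],[0,0.8,0]],
  [[-0.3,0,0.03],[0,0.5,0]],
])

```text
t: 54.13
ee_pos: [0.6105, 0.0724, 0.1704]
eef_rot: [0.142, 0.953, 0.04, -0.263]
ft_force: [-6.6, 2.7, 7.8]
width: 0.271
```

```bash
python3 -c "
from h import *
a,R=ang();print('a',a,'R',R);goP(a,.04)"
```

```text
a 1.074008959301842 R 0.13857764533820352
t 54.13 F [-0.0828 -0.0016] 0.1704 tgtF [-0.0814 -0.0025  0.1724] units [-0.   -0.04 -0.1 ] turn [-0.    0.4   0.04] f [-6.6  2.7  7.8] w 0.271 q [-0.07  0.89  0.82  0.13  1.96 -1.33]
```

step_arm([
  [[-0.2,0,-0.05],[0,0.2,0]],
  [[-0.15,0,0],[0,0,0]],
])

```text
t: 54.3
ee_pos: [0.6134, 0.0721, 0.1683]
eef_rot: [0.14, 0.947, 0.044, -0.284]
ft_force: [-13.7, 3.9, 23.1]
width: 0.274
```

```bash
python3 -c "
from h import *
a,R=ang();print('a',a,'R',R);goP(a,.04);goP(1.02,.04)
S=snap('scene');T=snap('top')
out=[cv2.resize(cv2.cvtColor(I['img'],cv2.COLOR_RGB2BGR)[v0:v0+80,u0:u0+70],None,fx=5,fy=5,interpolation=cv2.INTER_CUBIC) for I,(u0,v0) in((T,(285,110)),(S,(310,205)))]
cv2.imwrite('pics/thr.png',np.hstack(out))"
```

```text
a 1.099664560516319 R 0.13840072344566956
t 54.3 F [-0.0799 -0.001 ] 0.1683 tgtF [-0.0784 -0.0025  0.1704] units [-0.   -0.06 -0.1 ] turn [-0.01  0.18  0.07] f [-13.7   3.9  23.1] w 0.274 q [-0.07  0.93  0.76  0.14  2.02 -1.33]
t 54.3 F [-0.0799 -0.001 ] 0.1683 tgtF [-0.0879 -0.0025  0.1764] units [ 0.45 -0.06 -0.09] turn [-0.01 -0.73  0.07] f [-13.7   3.9  23.1] w 0.274 q [-0.07  0.93  0.76  0.14  2.02 -1.33]
```

View pics/thr.png

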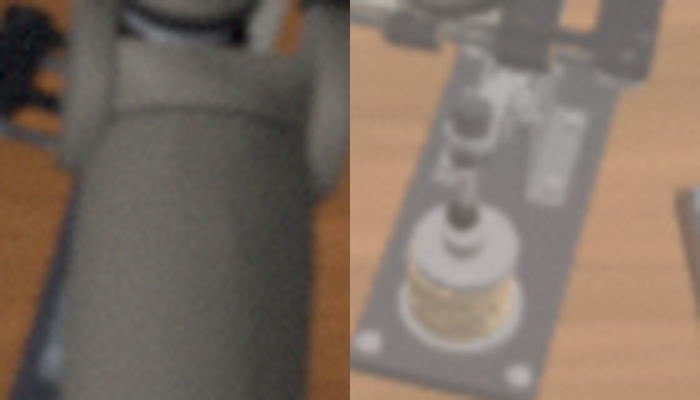

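The plunger foot stands on the boss (462,215) and the stop reacts with about 27 N. Relaxing the side load, then drawing the bar off along its axis.

step_arm([
  [[0.22,-0.05,0],[0,-0.4,0.05]],
  [[0.05,0,-0.05],[0,-0.1,0]],
  [[0,0,0],[0,0,0]],
])

```text
t: 54.65
ee_pos: [0.6094, 0.073, 0.1734]
eef_rot: [0.143, 0.954, 0.04, -0.261]
ft_force: [-0.1, 0.6, -3.3]
width: 0.272
```

```bash
python3 -c "
from h import *
a,R=ang();print('a',a,'R',R);goP(1.02,.04);goP(1.02,.06)"
```

```text
a 1.054806077662351 R 0.140509236524045
t 54.65 F [-0.084  -0.0014] 0.1734 tgtF [-0.0879 -0.0025  0.1764] units [ 0.2  -0.04 -0.02] turn [ 0.   -0.16  0.03] f [-0.1  0.6 -3.3] w 0.272 q [-0.07  0.88  0.82  0.13  1.95 -1.32]
t 54.65 F [-0.084  -0.0014] 0.1734 tgtF [-0.078  -0.0025  0.1937] units [ 0.21 -0.04 -0.82] turn [ 0.   -0.16  0.03] f [-0.1  0.6 -3.3] w 0.272 q [-0.07  0.88  0.82  0.13  1.95 -1.32]
```

step_arm([
  [[0.08,0,-0.3],[0,-0.12,0.03]],
  [[0,0,-0.5],[0,0,0]],
  [[0,0,-0.5],[0,0,0]],
])

```text
t: 54.9
ee_pos: [0.6231, 0.0684, 0.1993]
eef_rot: [0.145, 0.954, 0.038, -0.259]
ft_force: [0.7, -0.2, -3.4]
width: 0.272
```

```bash
python3 -c "
from h import *
a,R=ang();print('a',a,'R',R);goP(1.02,R-.101)"
```

```text
a 1.047051627414587 R 0.17018095132312405
t 54.9 F [-0.0695 -0.0018] 0.1993 tgtF [-0.0734 -0.0025  0.2017] units [ 0.18 -0.03 -0.  ] turn [-0.03 -0.1  -0.02] f [ 0.7 -0.2 -3.4] w 0.272 q [-0.07  0.9   0.72  0.13  2.04 -1.31]
```

step_arm([
  [[0.05,0,-0.5],[-0.03,-0.08,0]],
  [[0.03,0,-0.7],[0,0,0]],
  [[0,0,-0.8],[0,0,0]],
  [[0,0,-0.8],[0,0,0]],
])

```text
t: 55.23
ee_pos: [0.6563, 0.0573, 0.2595]
eef_rot: [0.146, 0.954, 0.038, -0.258]
ft_force: [0.8, -0.7, -1.7]
width: 0.273
```

```bash
python3 -c "
from h import *
a,R=ang();print('a',a,'R',R);goP(1.02,R-.101)"
```

```text
a 1.0412641865782233 R 0.23975939761805068
t 55.23 F [-0.0345 -0.0025] 0.2595 tgtF [-0.0389 -0.0025  0.2621] units [ 0.2  0.  -0. ] turn [-0.02 -0.07 -0.06] f [ 0.8 -0.7 -1.7] w 0.273 q [-0.08  1.    0.36  0.14  2.3  -1.28]
```

step_arm([
  [[0.3,-0.6,-0.2],[0,-0.8,0]],
  [[0.5,-1,0],[0,-1,0]],
  [[0.5,-1,0],[0,-1,0]],
  [[0.3,-1,0],[0,-1,0]],
  [[0,-1,0],[0,-1,0]],
  [[0,-1,0],[0,-0.8,0]],
  [[0,-0.5,0],[0,0,0]],
  [[0,0,0],[0,0,0]],
])

```text
t: 55.9
ee_pos: [0.5895, -0.0873, 0.2584]
eef_rot: [0.151, 0.988, -0.003, -0.014]
ft_force: [0.4, -0.9, -2.6]
width: 0.271
```

```bash
python3 -c "
from h import *
go((.497,-.418),.25)
T=snap('top');S=snap('scene')
B=np.c_[np.r_[EX,0],np.r_[EY,0],[0,0,1]]
out=[cv2.resize(cv2.cvtColor(I['img'],cv2.COLOR_RGB2BGR)[v0:v0+100,u0:u0+70],None,fx=5,fy=5,interpolation=cv2.INTER_CUBIC) for I,(u0,v0) in((T,(275,110)),(S,(310,185)))]
cv2.imwrite('pics/cl.png',np.hstack(out))"
```

```text
t 55.9 tcp [ 0.5895 -0.0873  0.2584] F [-0.0555 -0.1604] units [ -0.43 -13.72   0.47] turn [-0.12 -0.32 -0.04] f [ 0.4 -0.9 -2.6] w 0.271
```

View pics/cl.png

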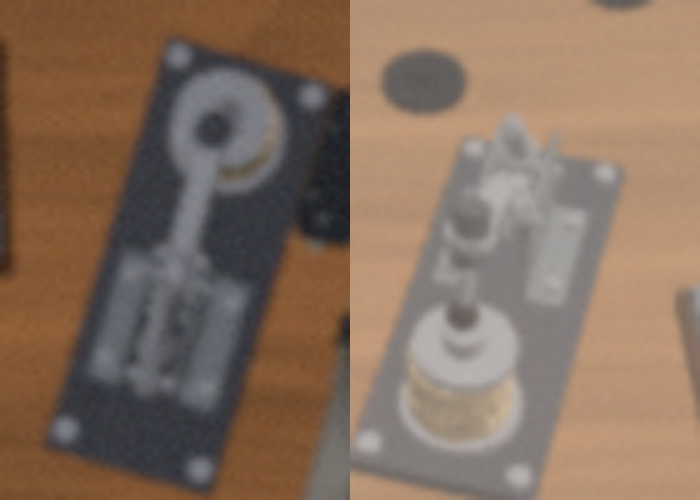

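The clamp is closed with the lever over at its stop, the plunger on the boss and the stack centred. Taking the bar back to its stand.

step_arm([
  [[-0.1,-0.6,0],[-0.12,-0.32,-0.04]],
  [[-0.1,-1,0],[0,0,0]],
  [[-0.1,-1,0],[0,0,0]],
  [[0,-1,0],[0,0,0]],
  [[0,-1,0],[0,0,0]],
  [[0,-1,0],[0,0,0]],
  [[0,-1,0],[0,0,0]],
  [[0,-1,0],[0,0,0]],
  [[0,-1,0],[0,0,0]],
  [[0,-1,0],[0,0,0]],
  [[0,-1,0],[0,0,0]],
  [[0,-1,0],[0,0,0]],
])

```text
t: 57.0
ee_pos: [0.5329, -0.3607, 0.2443]
eef_rot: [0.137, 0.99, 0.012, -0.008]
ft_force: [0.1, 0.4, -2.2]
width: 0.272
```

step_arm([
  [[0,-1,0],[0,0,0]],
  [[0,-0.8,0],[0,0,0]],
  [[0,-0.2,0.3],[0,0,0]],
  [[0,0,0.5],[0,0,0]],
  [[0,0,0],[0,0,0]],
  [[0,0,0],[0,0,0]],
])

```text
t: 57.5
ee_pos: [0.5251, -0.4125, 0.2139]
eef_rot: [0.137, 0.99, 0.017, -0.012]
ft_force: [-0.3, -0.9, -2.5]
width: 0.272
```

```bash
python3 -c "
from h import *
go((.4978,-.4186),.18)"
```

```text
t 57.5 tcp [ 0.5251 -0.4125  0.2139] F [-0.0209 -0.4901] units [ 0.95 -0.57  1.37] turn [ 0.34 -0.34  0.3 ] f [-0.3 -0.9 -2.5] w 0.272
```

step_arm([
  [[0.5,-0.3,0],[0.34,-0.34,0.3]],
  [[0.4,-0.25,0],[0,0,0]],
  [[0.1,-0.05,0],[0,0,0]],
  [[0,0,0],[0,0,0]],
  [[0,0,0],[0,0,0]],
])

```text
t: 57.92
ee_pos: [0.5, -0.4161, 0.2132]
eef_rot: [0.147, 0.989, 0.002, -0.001]
ft_force: [0.7, -0.1, -3.2]
width: 0.275
```

```bash
python3 -c "
from h import *
go((.4978,-.4186),.18)"
```

```text
t 57.92 tcp [ 0.5    -0.4161  0.2132] F [-0.0439 -0.5009] units [ 0.05 -0.13  1.33] turn [ 0.05 -0.02  0.07] f [ 0.7 -0.1 -3.2] w 0.275
```

step_arm([
  [[0.05,-0.14,0.3],[0.05,0,0.07]],
  [[0,0,0.5],[0,0,0]],
  [[0,0,0.3],[0,0,0]],
  [[0,0,0],[0,0,0]],
  [[0,0,0],[0,0,0]],
])

```text
t: 58.33
ee_pos: [0.4996, -0.4196, 0.1851]
eef_rot: [0.149, 0.989, -0.0, 0.0]
ft_force: [-0.1, -0.0, -2.4]
width: 0.273
```

```bash
python3 -c "
from h import *
go((.4978,-.4186),.111)
T=snap('top');S=snap('scene')
s=r.get_state(); z=Ro.from_quat(s['eef_rot']).as_matrix()[:,2]
L=[s['ee_pos']+z*.101,s['ee_pos']+z*.01,[.4978,-.4186,.06]]
out=[]
for I,(u0,v0) in((T,(455,170)),(S,(150,170))):
    im=cv2.resize(cv2.cvtColor(I['img'],cv2.COLOR_RGB2BGR)[v0:v0+65,u0:u0+50],None,fx=8,fy=8,interpolation=cv2.INTER_CUBIC)
    for p,c in zip((proj(I,L)-[u0,v0]+.5)*8,((0,0,255),(255,0,0),(0,255,0))): cv2.circle(im,tuple(int(x) for x in p),3,c,-1)
    out.append(im)
cv2.imwrite('pics/ret.png',np.hstack(out))"
```

```text
t 58.33 tcp [ 0.4996 -0.4196  0.1851] F [-0.0431 -0.5044] units [0.08 0.02 2.96] turn [-0.01  0.    0.01] f [-0.1 -0.  -2.4] w 0.273
```

View pics/ret.png

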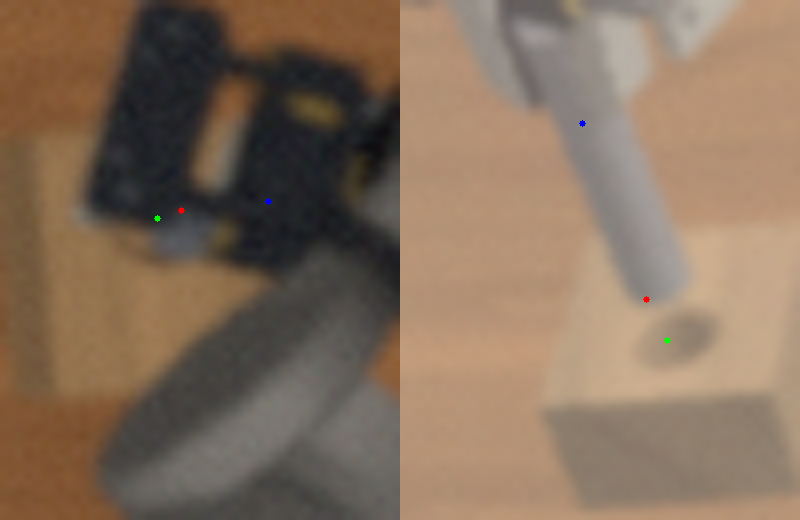

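The hole is at (679,337) in the right picture. The bar foot is about 10 mm back of the tool axis, so the bar kept the ~0.08 rad stop-play tilt in the grip. I'll turn the tool to make the bar upright and check its axis numerically.

```bash
cat >> h.py <<'E'
def baraxis(s_off=.101):
    """bar axis in scene image by low saturation mask, compared with the tool axis projection"""
    S=snap("scene"); st=r.get_state(); z=Ro.from_quat(st["eef_rot"]).as_matrix()[:,2]
    hsv=cv2.cvtColor(S["img"],cv2.COLOR_RGB2HSV); P=proj(S,[st["ee_pos"]+z*k for k in(.02,s_off)])
    sat=hsv[...,1].astype(float); res=[]
    for v in range(int(P[0,1])+4,int(P[1,1])-3):
        u=P[0,0]+(P[1,0]-P[0,0])*(v-P[0,1])/(P[1,1]-P[0,1]); row=sat[v,int(u)-10:int(u)+12]
        m=row<(row.min()+row.max())/2; idx=np.where(m)[0]; res.append((v,round(u,1),int(u)-10+idx.mean(),m.sum()))
    a=np.array(res); f=np.polyfit(a[:,0],a[:,2],1); g=np.polyfit(a[:,0],a[:,1],1)
    print("bar slope",f[0].round(3),"tool slope",g[0].round(3),"bar u at foot row",np.polyval(f,P[1,1]).round(1),"tool foot",P[1].round(1),"widths",a[:,3].astype(int))
    h=hsv[int(200):int(225),215:250]
    return S
E
python3 -c "
from h import *
S=baraxis()
print(plane(S,[[150+278/8-.5,170+338/8-.5]],.06))
g=S['img'][...,:].sum(2); np.set_printoptions(linewidth=200); print(cv2.cvtColor(S['img'],cv2.COLOR_RGB2GRAY)[204:220,176:194])"
```

```text
bar slope 0.404 tool slope 0.363 bar u at foot row 182.6 tool foot [180.3 206.9] widths [ 9 10  9 10  9  9 10  9 10  9  9 10]
[[ 0.49673994 -0.4145055   0.06      ]]
[[163 145 133 132 136 142 147 152 157 165 172 178 180 178 175 172 171 173]
 [167 156 139 132 133 139 145 153 159 167 175 179 180 177 175 172 172 173]
 [171 162 148 136 135 139 144 152 160 169 177 180 180 176 172 171 173 174]
 [173 168 159 148 142 143 150 158 162 170 175 175 177 176 175 173 173 174]
 [172 171 169 165 163 161 165 163 161 161 163 165 169 171 172 174 176 173]
 [173 173 173 175 173 170 165 157 150 146 144 148 153 162 171 174 174 174]
 [172 174 175 175 173 164 154 148 143 137 134 137 140 153 165 172 173 175]
 [173 174 176 175 168 159 151 144 139 133 130 132 137 151 165 172 174 174]
 [173 177 176 170 161 155 152 145 138 133 131 135 141 152 167 171 175 173]
 [174 175 174 166 159 154 150 146 143 137 133 138 150 164 170 173 173 173]
 [174 176 175 165 157 154 151 145 144 142 145 156 165 169 172 174 173 175]
 [176 176 177 171 165 160 155 155 155 156 163 169 174 172 172 172 174 174]
 [175 176 178 176 173 171 169 168 170 171 175 175 173 173 173 173 173 174]
 [176 176 178 178 179 179 175 177 178 179 178 176 174 173 173 171 174 173]
 [176 175 178 179 180 179 177 176 174 175 174 172 169 167 167 168 166 167]
 [170 171 171 170 171 168 164 163 161 159 157 156 153 151 148 144 143 142]]
```

step_arm([
  [[0,0.05,0],[0,-0.5,0]],
  [[0,0.03,0],[0,-0.45,0]],
  [[0,0,0],[0,0,0]],
  [[0,0,0],[0,0,0]],
])

```text
t: 58.82
ee_pos: [0.5012, -0.4184, 0.1876]
eef_rot: [0.149, 0.988, -0.008, 0.044]
ft_force: [0.5, 0.3, -2.5]
width: 0.269
```

```bash
python3 -c "
from h import *
go((.4987,-.4173),.111); S=baraxis()
c=np.array([.4987,-.4173]); print('vertical slope',(lambda p:(p[0]-p[1])[0]/(p[0]-p[1])[1])(proj(S,[[.497,-.417,.16],[.497,-.417,.09]])))
s=r.get_state(); z=Ro.from_quat(s['eef_rot']).as_matrix()[:,2]; gp=s['ee_pos']-.019*z; print('gp',gp, 'foot px if vertical',proj(S,[gp-[0,0,.12]]))
print(cv2.cvtColor(S['img'],cv2.COLOR_RGB2GRAY)[200:216,172:194])"
```

```text
t 58.82 tcp [ 0.5012 -0.4184  0.1876] F [-0.042  -0.5028] units [0.38 0.02 3.04] turn [-0.04  1.02  0.01] f [ 0.5  0.3 -2.5] w 0.269
bar slope 0.297 tool slope 0.281 bar u at foot row 180.8 tool foot [178.8 208.6] widths [10  9  9 10  9  9  9  9  9  9 10  9  9 10]
vertical slope 0.3648240453072712
gp [ 0.49969898 -0.41797577  0.20656752] foot px if vertical [[180.73734736 206.42421661]]
[[157 154 143 134 134 138 143 150 155 159 161 166 172 176 178 181 180 178
  176 174 173 173]
 [157 157 149 135 134 137 142 148 153 157 160 166 173 177 180 180 181 178
  176 173 173 172]
 [159 163 155 138 132 134 141 147 153 158 159 164 171 177 180 182 180 178
  176 172 173 173]
 [161 167 161 145 134 134 138 145 150 154 159 163 171 177 178 178 181 177
  176 172 172 173]
 [163 166 163 150 135 133 137 141 148 154 158 163 169 175 177 180 181 176
  176 172 171 175]
 [163 168 166 158 139 132 133 141 146 151 156 160 168 175 178 179 180 179
  175 173 171 175]
 [166 167 169 161 145 133 134 140 145 150 156 158 168 173 178 181 179 176
  174 172 173 175]
 [166 167 171 164 151 137 133 137 143 150 155 161 167 173 176 177 177 176
  174 172 174 174]
 [166 168 171 171 161 146 141 140 145 153 157 161 162 161 163 166 169 171
  171 173 176 173]
 [166 169 173 172 168 163 157 153 155 159 160 156 150 145 145 149 155 163
  171 174 175 175]
 [166 169 171 171 172 172 171 169 167 159 155 149 140 135 134 136 141 152
  166 171 174 176]
 [167 168 171 171 173 175 176 173 166 156 151 146 139 133 131 132 137 149
  163 172 175 173]
 [167 168 171 173 173 175 177 172 161 156 150 144 141 136 131 133 140 155
  165 170 174 174]
 [167 171 173 173 172 176 174 165 157 155 150 145 139 136 135 139 149 161
  171 174 172 175]
 [167 171 172 174 175 176 175 167 159 154 152 147 143 141 146 154 165 168
  171 172 174 175]
 [166 170 173 173 175 176 175 171 163 159 155 153 155 158 161 167 173 173
  171 172 175 175]]
```

step_arm([
  [[0.15,0.02,0],[0,0.3,0]],
  [[0.1,0.02,0],[0,0.22,0]],
  [[0,0,0],[0,0,0]],
  [[0,0,0],[0,0,0]],
])

```text
t: 59.2
ee_pos: [0.4963, -0.4163, 0.1881]
eef_rot: [0.149, 0.989, -0.005, 0.02]
ft_force: [0.2, 0.4, -3.0]
width: 0.27
```

```bash
cat >> h.py <<'E'
def ret(hole=(.497,-.4165)):
    s=r.get_state(); M=Ro.from_quat(s["eef_rot"]).as_matrix(); gp=s["ee_pos"]-.019*M[:,2]
    d=np.r_[np.array(hole)-gp[:2],0]
    print("t",round(s["t"],2),"gp",gp.round(4),"units",(M.T@d/.025).round(2),"tip z",s["ee_pos"][2].round(4),"f",s["ft_force"].round(1),"tilt(Fx,Fy)",(M[:2,2]@EX).round(3),(M[:2,2]@EY).round(3),"w",round(s["width"],3))
E
python3 -c "
from h import *
ret(); S=baraxis()
T=snap('top'); print(cv2.cvtColor(T['img'],cv2.COLOR_RGB2GRAY)[192:208,466:490])"
```

```text
t 59.2 gp [ 0.4955 -0.416   0.2071] units [-0.06 -0.    0.  ] tip z 0.1881 f [ 0.2  0.4 -3. ] tilt(Fx,Fy) 0.041 -0.004 w 0.27
bar slope 0.338 tool slope 0.318 bar u at foot row 182.7 tool foot [180.7 206.4] widths [ 9 10  9  9 10  9  9  9  9  9 10  9  9]
[[ 50  53  55  46  37  38  39  34  39  37  42  55  85 107 117 108  93  59
   41  31  34  38  33  35]
 [ 44  51  47  43  39  37  35  34  37  41  41  57  82  98 107 104  81  48
   36  37  33  32  33  38]
 [ 37  38  44  37  38  40  37  33  39  40  37  57  71  89  97  90  69  42
   33  36  35  38  39  31]
 [ 36  41  45  46  43  38  38  35  38  35  41  48  67  86  92  83  56  36
   31  35  37  38  37  39]
 [ 38  44  53  55  48  41  35  33  36  40  39  42  58  70  73  66  49  33
   33  38  41  40  39  39]
 [ 34  38  48  55  46  37  39  28  38  39  38  38  44  53  54  51  38  33
   41  42  46  50  42  36]
 [ 39  39  45  46  41  39  33  33  43  40  44  41  40  40  38  40  36  37
   38  45  53  48  46  49]
 [ 55  47  43  44  38  40  40  36  43  45  53  55  51  49  44  44  42  36
   40  43  46  45  49  49]
 [ 84  77  70  64  57  45  45  43  46  59  68  72  66  61  63  57  53  46
   39  34  35  39  42  44]
 [110 105  97  91  85  73  59  59  61  68  76  75  77  75  75  72  65  45
   39  31  31  37  36  29]
 [120 117 108 111 104  98  92  83  82  86  85  93  92  89  79  70  57  47
   35  33  34  32  33  29]
 [121 118 117 116 118 118 115 109 106 104 108 108 103  91  74  63  50  37
   38  34  33  37  35  35]
 [118 120 119 119 121 124 125 124 121 120 119 118 109  94  76  63  47  44
   36  33  36  33  33  39]
 [120 120 116 116 124 125 128 129 127 125 124 123 120 108  95  85  77  66
   52  44  42  39  34  39]
 [123 119 119 117 119 125 128 129 131 126 127 126 122 119 115 110 102  96
   84  71  65  56  46  39]
 [121 120 120 117 123 124 127 131 128 128 125 126 124 122 123 118 118 113
  108 100  95  82  71  59]]
```

step_arm([
  [[-0.13,0,0.3],[0,0,0]],
  [[0,0,0.4],[0,0,0]],
  [[0,0,0.2],[0,0,0]],
  [[0,0,0],[0,0,0]],
])

```text
t: 59.63
ee_pos: [0.5006, -0.4177, 0.1631]
eef_rot: [0.149, 0.989, -0.005, 0.02]
ft_force: [-0.2, -0.3, -2.8]
width: 0.272
```

```bash
python3 -c "
from h import *
ret((.498,-.416))
S=snap('scene'); print(cv2.cvtColor(S['img'],cv2.COLOR_RGB2GRAY)[202:219,174:194])"
```

```text
t 59.63 gp [ 0.4999 -0.4174  0.182 ] units [ 0.09  0.03 -0.  ] tip z 0.1631 f [-0.2 -0.3 -2.8] tilt(Fx,Fy) 0.041 -0.004 w 0.272
[[168 161 143 134 134 139 143 149 156 158 165 171 176 180 180 179 175 172
  172 173]
 [169 165 151 135 131 136 142 148 153 157 162 169 176 180 180 177 176 171
  173 173]
 [170 167 157 139 133 133 139 147 152 156 159 167 173 178 180 178 175 170
  170 173]
 [169 169 164 148 134 132 137 143 151 155 159 162 172 178 180 178 173 170
  171 175]
 [170 172 169 155 136 130 135 141 147 152 157 161 169 177 179 176 174 170
  172 174]
 [171 171 170 161 142 133 134 140 145 152 157 159 165 170 176 176 173 173
  173 173]
 [170 173 171 162 150 134 132 136 144 150 154 158 160 164 169 173 173 172
  173 173]
 [169 173 172 168 158 139 133 135 143 149 154 157 158 156 157 163 170 171
  172 174]
 [172 171 172 171 164 147 134 134 138 147 150 155 157 152 144 153 165 172
  175 175]
 [171 171 173 174 170 152 136 133 136 141 149 153 153 145 138 150 164 172
  174 173]
 [171 171 172 175 174 158 141 133 136 142 146 149 146 140 140 154 167 172
  174 175]
 [174 172 174 176 175 163 147 138 136 137 144 143 139 141 151 162 169 172
  174 174]
 [172 172 175 176 173 168 154 147 142 143 143 144 146 155 166 169 170 173
  175 173]
 [173 173 177 174 174 170 163 159 155 152 155 156 162 171 171 170 170 175
  174 173]
 [172 175 175 176 177 176 172 170 168 167 171 172 175 173 175 172 172 171
  174 174]
 [171 174 176 178 180 178 178 177 177 176 176 178 178 176 173 171 174 173
  173 172]
 [173 174 175 177 179 179 178 177 177 175 176 174 174 171 168 168 167 165
  165 167]]
```

step_arm([
  [[0,0.03,0.2],[0,0,0]],
  [[0,0,0.2],[0,0,0]],
  [[0,0,0.1],[0,0,0]],
  [[0,0,0],[0,0,0]],
])

```text
t: 60.02
ee_pos: [0.5012, -0.4171, 0.1494]
eef_rot: [0.149, 0.989, -0.005, 0.02]
ft_force: [-0.4, -0.3, -2.8]
width: 0.272
```

```bash
python3 -c "
from h import *
ret((.4999,-.4165))"
```

```text
t 60.02 gp [ 0.5005 -0.4168  0.1684] units [ 0.03  0.   -0.  ] tip z 0.1494 f [-0.4 -0.3 -2.8] tilt(Fx,Fy) 0.041 -0.004 w 0.272
```

step_arm([
  [[0.04,0,0.3],[0,0,0]],
  [[0.02,0,0.4],[0,0,0]],
  [[0.02,0,0.3],[0,0,0]],
  [[0,0,0],[0,0,0]],
])

```text
t: 60.35
ee_pos: [0.5002, -0.417, 0.1222]
eef_rot: [0.149, 0.989, -0.005, 0.02]
ft_force: [-0.8, 1.3, -3.8]
width: 0.27
```

```bash
python3 -c "
from h import *
ret((.499,-.4165))"
```

```text
t 60.35 gp [ 0.4995 -0.4167  0.1412] units [ 0.02  0.   -0.  ] tip z 0.1222 f [-0.8  1.3 -3.8] tilt(Fx,Fy) 0.042 -0.004 w 0.27
```

step_arm([
  [[0.02,0,0.2],[0,0,0]],
  [[0.01,0,0.2],[0,0,0]],
  [[0,0,0],[0,0,0]],
])

```text
t: 60.6
ee_pos: [0.4996, -0.4168, 0.1103]
eef_rot: [0.149, 0.989, -0.005, 0.02]
ft_force: [0.4, 0.5, -4.0]
width: 0.269
```

```bash
python3 -c "
from h import *
ret((.499,-.4165))"
```

```text
t 60.6 gp [ 0.4989 -0.4165  0.1293] units [-0.  0.  0.] tip z 0.1103 f [ 0.4  0.5 -4. ] tilt(Fx,Fy) 0.041 -0.004 w 0.269
```

step_arm([
  [[0,0,0.1],[0,0,0]],
  [[0,0,0.1],[0,0,0]],
  [[0,0,0],[0,0,0]],
])

```text
t: 60.85
ee_pos: [0.5012, -0.4179, 0.1111]
eef_rot: [0.149, 0.989, -0.007, 0.023]
ft_force: [-0.6, 0.4, -3.2]
width: 0.27
```

```bash
python3 -c "
from h import *
ret((.499,-.4165))"
```

```text
t 60.85 gp [ 0.5004 -0.4176  0.1301] units [ 0.07  0.02 -0.  ] tip z 0.1111 f [-0.6  0.4 -3.2] tilt(Fx,Fy) 0.047 -0.007 w 0.27
```

Bottomed out. Releasing and backing off upwards.

step_arm([
  [[0,0,0],[0,0,0]],
  [[0,0,0],[0,0,0]],
  [[0,0,0],[0,0,0]],
  [[0,0,0],[0,0,0]],
  [[0,0,0],[0,0,0]],
  [[0,0,0],[0,0,0]],
  [[0,0,-0.3],[0,0,0]],
  [[0,0,-0.6],[0,0,0]],
  [[0,0,-0.8],[0,0,0]],
  [[0,0,-1],[0,0,0]],
  [[0,0,-1],[0,0,0]],
  [[0,0,-0.6],[0,0.4,0]],
], gripper=40)

```text
t: 61.85
ee_pos: [0.4951, -0.415, 0.222]
eef_rot: [0.149, 0.989, -0.003, 0.004]
ft_force: [0.7, -0.9, 0.5]
width: 0.845
```

step_arm([
  [[0.5,0.4,-0.5],[0,0,0]],
  [[1,0.7,0],[0,0,0]],
  [[1,0.7,0],[0,0,0]],
  [[1,0.7,0],[0,0,0]],
  [[1,0.7,0],[0,0,0]],
  [[0.5,0,0],[0,0,0]],
  [[0,0,0],[0,0,0]],
])

```text
t: 62.43
ee_pos: [0.3972, -0.2988, 0.2406]
eef_rot: [0.15, 0.989, -0.007, 0.008]
ft_force: [1.5, -0.3, 0.5]
width: 0.844
```

```bash
python3 -c "
from h import *
T=snap('top');S=snap('scene'); P=cloud(T)
q=P[170:235,440:510].reshape(-1,3); m=(q[:,2]>.13)&(q[:,2]<.17); print('bar top',m.sum(),np.median(q[m],0),q[m,2].max(), 'gripper',r.get_state()['ee_pos'])
A=lambda i,u,v:cv2.resize(cv2.cvtColor(i['img'],cv2.COLOR_RGB2BGR)[v:v+75,u:u+95],None,fx=4,fy=4,interpolation=cv2.INTER_CUBIC)
cv2.imwrite('pics/fin.png',np.vstack([np.hstack([A(T,430,160),A(S,130,170)]),np.hstack([A(T,270,112),A(S,295,200)])]))"
```

```text
bar top 52 [ 0.49993449 -0.41454639  0.14716777] 0.15525625888830188 gripper [ 0.39905025 -0.30028008  0.24057518]
```

View pics/fin.png

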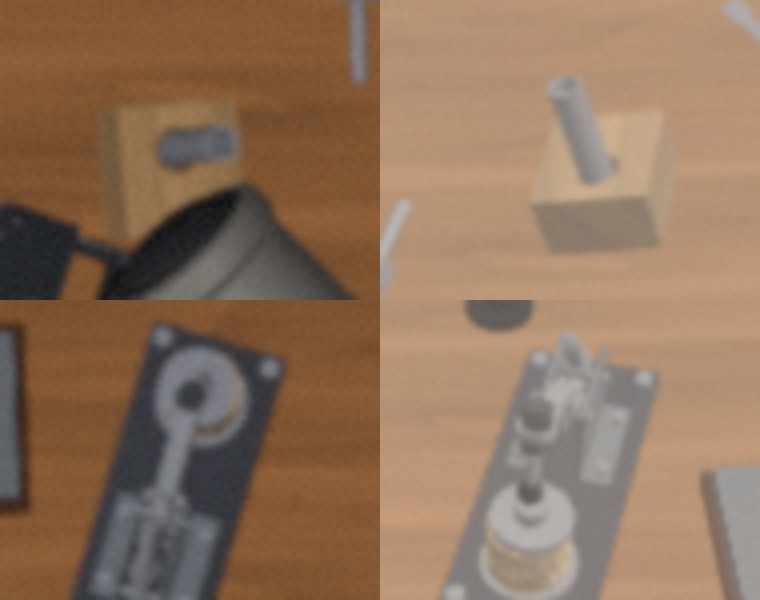

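The bar is back upright in its hole, with its top at 0.15 m, and the clamp is shut on the cap. One last numeric check of the cap's centring, then I'll hand in.

```bash
python3 -c "
from h import *
T=snap('top');S=snap('scene')
for I,sd,tol in((T,(322,134),22),(S,(338,254),9)):
    c,st,e=blob(I,sd,14,tol); X=plane(I,[e[0]],.073)[0]; print(np.round(e[0],1),st[2:],X.round(4),'F',toF(X).round(4))
print(r.finish_job())"
```

```text
[320.3 135.3] [ 25  26 466] [0.685  0.0466 0.073 ] F [-0.0039 -0.0042]
[333.1 253.6] [ 19  15 193] [0.6917 0.0535 0.073 ] F [0.0004 0.0043]
the job is handed in; nothing more can be done
None
```

I did the whole job in the order asked and handed it in at about 62 s; no verdict was reported.

**What I did**
- I stacked all five plywood discs on the anvil and put the steel cap on top, boss up.
- I slid the extension bar onto the lever until it seated on the shoulder (about 60 N), then threw the lever past its dead point to the stop. The stop pushed back with about 27 N.
- I drew the bar off with almost no force and stood it back in its stand.

**Last checks**
- **Clamp:** the last pictures show the lever over and the plunger on the boss.
- **Bar:** it stands upright in its hole, with its top at about 0.15 m.
- **Discs:** each was released within about 2 mm of the anvil centre, and the stack looks neat.
- **Cap centring, less certain:** I released it 1.9 mm off centre. The two final camera measurements disagreed: one put it 4 mm to one side, the other 4 mm to the other. The top view is spoiled by the anvil rim and clamp arm. My estimate is 2–3 mm off towards +y, within the 5 mm limit.

**What went wrong**
- My first grip attempt closed above the first disc and nudged it about 5 mm before I gripped it properly.
- I nearly put a finger on the spanner at another disc, so I turned the jaws to miss it.
- I moved no other thing on the bench on purpose, and saw none shifted, but I did not measure them at the end.

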